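# Moisture readings of sample tea cakes on an x-y carriage

## Task

Lift the empty top tray off the pile and stand it on the blue mat, then load every tea cake from the tray beneath into the frame of its own colour on the reader's sliding carriage. Once all are loaded, step the carriage about (it has a black post to take it by) so that each cake stands still with its middle under the fixed pointer for two full seconds, in the order white, green, red, blue (leaving out colours that are not there today). Finally run the carriage fully home on both slides, with the cakes still in their frames and the tray on the mat, and leave the other tea things alone.

Things in the scene. Friction and masses are not known exactly. Their poses are not given: they have to be found in the camera images.
- reader: Moisture reader, fixed: grey base 460 x 200 x 20 mm; column at local x 175 to 205 mm, 220 mm high; arm (194 to 216 mm high, 22 wide) along its x to a white head over the origin (36 mm diameter, 155 to 220 mm high, red dot on top) with a brass needle pointing down. Origin on the table under the needle; x away from the robot, y left, yaw within 0.12 rad.
- pointer (a point): Tip of the brass needle, 100 mm above the table; nothing on the carriage that belongs there touches it (cake tops pass 28 mm below).
- sled (a joint): Long slide of the carriage along the reader's +x, m: 0 = home (nearest the robot), 0.215 = far stop. Stays where left; about 1.5 N plus light damping (6 N per m/s).
- carriage (a joint): Cross slide along the reader's -y, m: 0 = home (left), 0.11 = right stop. Stays where left; friction as the sled's. Home means both slides within 6 mm of 0. There the carriage's middle is at (-170, +55) mm in the reader's frame, which leaves room for a gripper over all four frames if the wide way of its body lies along the reader's y.
- handle (a point): Grip point on the carriage's black upright post (18 mm square, 49 to 119 mm above the table, grip point 105 mm up, 150 mm to the reader's -y from the carriage's middle). Take it from above, fingers closing along the reader's x, so that the gripper's body clears the head. Pulling it moves both slides.
- place_white (a point): Centre of the white frame on the carriage, on the wooden top (50 mm above the table). The frame is a square white ridge, 54 mm inside, 4 mm wide, 6 mm high, with a white dot in it. The four frames stand 80 mm apart, two by two: white and green nearer the robot, white and red to the left. Axes as the reader's.
- place_green (a point): Centre of the green frame on the carriage, on the wooden top (50 mm above the table). The frame is a square green ridge, 54 mm inside, 4 mm wide, 6 mm high, with a green dot in it. The four frames stand 80 mm apart, two by two: white and green nearer the robot, white and red to the left. Axes as the reader's.
- place_red (a point): Centre of the red frame on the carriage, on the wooden top (50 mm above the table). The frame is a square red ridge, 54 mm inside, 4 mm wide, 6 mm high, with a red dot in it. The four frames stand 80 mm apart, two by two: white and green nearer the robot, white and red to the left. Axes as the reader's.
- place_blue (a point): Centre of the blue frame on the carriage, on the wooden top (50 mm above the table). The frame is a square blue ridge, 54 mm inside, 4 mm wide, 6 mm high, with a blue dot in it. The four frames stand 80 mm apart, two by two: white and green nearer the robot, white and red to the left. Axes as the reader's.
- cake_white: Pressed tea cake in white paper, a flat round disc 44 mm in diameter and 22 mm thick, about 30 g, with a small round paper label on both faces. Origin at the centre of one face (the lower one at the start), z along its axis; either face may be up. It may be absent. At the start it lies in one of four positions in the sample tray, under the top tray.
- cake_green: Pressed tea cake in green paper, a flat round disc 44 mm in diameter and 22 mm thick, about 30 g, with a small round paper label on both faces. Origin at the centre of one face (the lower one at the start), z along its axis; either face may be up. It may be absent. At the start it lies in one of four positions in the sample tray, under the top tray.
- cake_red: Pressed tea cake in red paper, a flat round disc 44 mm in diameter and 22 mm thick, about 30 g, with a small round paper label on both faces. Origin at the centre of one face (the lower one at the start), z along its axis; either face may be up. It may be absent. At the start it lies in one of four positions in the sample tray, under the top tray.
- cake_blue: Pressed tea cake in blue paper, a flat round disc 44 mm in diameter and 22 mm thick, about 30 g, with a small round paper label on both faces. Origin at the centre of one face (the lower one at the start), z along its axis; either face may be up. It may be absent. At the start it lies in one of four positions in the sample tray, under the top tray.
- sample_tray: Lower tray of the pile, fixed, light wood, 200 x 200 mm outside, walls 5 mm thick, rim 11 mm and floor 5 mm above the table. Origin at the centre of its underside.
- top_tray: Upper tray, empty, 190 x 190 mm, about 0.35 kg. Stands on four 14 mm square corner legs 30 mm long inside the rim of the sample tray; deck on top of them with a 14 mm rim, 50 mm high in all without the handle. Origin at its centre, level with the soles of the legs.
- tray_handle (a point): Middle of the top tray's bridge handle: a wooden bar 14 x 14 mm, 114 mm long along the tray's x, its middle 85 mm above the soles and 49 mm above the deck, on posts at x = +-50 mm. Grip it at the middle, fingers closing along the tray's y.
- mat: Blue cloth-coloured square mat, 210 x 210 x 3 mm, fixed on the table. Origin at the centre of its underside; the tray's centre belongs over it.
- cups: Bystander: pile of white cups, 62 mm wide, 67 mm high. Leave alone. Origin under its centre.
- tea_jar: Bystander: amber jar with wooden lid, 64 mm wide, 85 mm high. Leave alone. Origin under its centre.
- gaiwan: Bystander: white lidded bowl, 92 mm wide, 78 mm high. Leave alone. Origin under its centre.
- tin: Bystander: green tea tin, 60 mm wide, 80 mm high. Leave alone. Origin under its centre.
- tea_pet: Bystander: small terracotta figure, 56 mm wide, 36 mm high. Leave alone. Origin under its centre.
- scoop: Bystander: flat dark wooden tea scoop, 120 x 22 x 8 mm. Leave alone. Origin under its centre.

How it is judged (in metres and radians):
On the way, in this order (a step that is already met when the one before it is completed fails the run):
1. the top tray stands on the blue mat, let go (horizontal distance between top_tray and mat below 0.05 m and z of top_tray in the frame of mat below 0.009 m and angle between top_tray's own z axis and vertical below 0.06 rad and linear speed of top_tray below 0.02 m/s and contact force between the fingers and top_tray below 0.2 N), for 0.3 s.
2. every cake lies flat in the frame of its colour, let go (horizontal distance between cake_white and place_white below 0.009 m and z of cake_white in the frame of place_white between -0.004 and 0.026 m and angle between the z axis of cake_white and the z axis of place_white, either way round below 0.12 rad and contact force between the fingers and cake_white below 0.2 N and horizontal distance between cake_green and place_green below 0.009 m and z of cake_green in the frame of place_green between -0.004 and 0.026 m and angle between the z axis of cake_green and the z axis of place_green, either way round below 0.12 rad and contact force between the fingers and cake_green below 0.2 N and horizontal distance between cake_red and place_red below 0.009 m and z of cake_red in the frame of place_red between -0.004 and 0.026 m and angle between the z axis of cake_red and the z axis of place_red, either way round below 0.12 rad and contact force between the fingers and cake_red below 0.2 N and horizontal distance between cake_blue and place_blue below 0.009 m and z of cake_blue in the frame of place_blue between -0.004 and 0.026 m and angle between the z axis of cake_blue and the z axis of place_blue, either way round below 0.12 rad and contact force between the fingers and cake_blue below 0.2 N), for 0.3 s.
3. the white cake, flat in its frame, is still with its centre within 6 mm of the pointer (seen from above) for 1.5 s (horizontal distance between cake_white and place_white below 0.009 m and z of cake_white in the frame of place_white between -0.004 and 0.026 m and angle between the z axis of cake_white and the z axis of place_white, either way round below 0.12 rad and horizontal distance between cake_white and pointer below 0.006 m and linear speed of cake_white below 0.015 m/s), for 1.5 s.
4. the green cake, flat in its frame, is still with its centre within 6 mm of the pointer (seen from above) for 1.5 s (horizontal distance between cake_green and place_green below 0.009 m and z of cake_green in the frame of place_green between -0.004 and 0.026 m and angle between the z axis of cake_green and the z axis of place_green, either way round below 0.12 rad and horizontal distance between cake_green and pointer below 0.006 m and linear speed of cake_green below 0.015 m/s), for 1.5 s.
5. the red cake, flat in its frame, is still with its centre within 6 mm of the pointer (seen from above) for 1.5 s (horizontal distance between cake_red and place_red below 0.009 m and z of cake_red in the frame of place_red between -0.004 and 0.026 m and angle between the z axis of cake_red and the z axis of place_red, either way round below 0.12 rad and horizontal distance between cake_red and pointer below 0.006 m and linear speed of cake_red below 0.015 m/s), for 1.5 s.
6. the blue cake, flat in its frame, is still with its centre within 6 mm of the pointer (seen from above) for 1.5 s (horizontal distance between cake_blue and place_blue below 0.009 m and z of cake_blue in the frame of place_blue between -0.004 and 0.026 m and angle between the z axis of cake_blue and the z axis of place_blue, either way round below 0.12 rad and horizontal distance between cake_blue and pointer below 0.006 m and linear speed of cake_blue below 0.015 m/s), for 1.5 s.
At the end, for the whole second after the job is handed in: Both slides within 6 mm of home; every cake present flat in the frame of its colour (centre within 9 mm of the frame's centre) and at rest; the top tray standing level on the mat, its centre within 50 mm of the mat's (value of joint each of sled, carriage below 0.006 m and horizontal distance between top_tray and mat below 0.05 m and z of top_tray in the frame of mat below 0.009 m and angle between top_tray's own z axis and vertical below 0.06 rad and linear speed of each of top_tray, cake_white, cake_green, cake_red, cake_blue below 0.02 m/s and horizontal distance between cake_white and place_white below 0.009 m and z of cake_white in the frame of place_white between -0.004 and 0.026 m and angle between the z axis of cake_white and the z axis of place_white, either way round below 0.12 rad and horizontal distance between cake_green and place_green below 0.009 m and z of cake_green in the frame of place_green between -0.004 and 0.026 m and angle between the z axis of cake_green and the z axis of place_green, either way round below 0.12 rad and horizontal distance between cake_red and place_red below 0.009 m and z of cake_red in the frame of place_red between -0.004 and 0.026 m and angle between the z axis of cake_red and the z axis of place_red, either way round below 0.12 rad and horizontal distance between cake_blue and place_blue below 0.009 m and z of cake_blue in the frame of place_blue between -0.004 and 0.026 m and angle between the z axis of cake_blue and the z axis of place_blue, either way round below 0.12 rad); the robot touches nothing.
It fails at once if one of the other tea things is pushed more than 40 mm (distance of any of cups, tea_jar, gaiwan, tin, tea_pet, scoop from where it was at the start of the episode above 0.04 m).
Of cake_white, cake_green, cake_red, cake_blue only 3 to 4 are there at a start; the rules pass over those that are not, and their reading is None.
At some moment in a run one of cake_white, cake_green, cake_red, cake_blue may be knocked a few centimetres aside while the robot is not near it.
Once in a run the grip may slacken for a moment while it holds something.
It also fails if it takes over 210 s, if anything falls off the work surface, if the arm or the gripper's body presses on something with over 40 N, if the wrist force passes 120 N, or if a joint passes its speed limit or range.

## Robot

A 6-joint arm with a two-finger parallel gripper is mounted at the origin on the work surface. World frame = base frame: x ahead of the robot, y to its left, z up, the work surface at z = 0. Lengths are in mm, angles in rad, forces in N, time in s.
With the tool pointing down it reaches from about 400 to 825 mm from the base axis. Payload 7 kg.
Tool frame: the origin (TCP) lies at the very end of the fingers, on their centre line; the grasp point (between the pads) lies 19 mm behind it; z points along the fingers, y is the line along which they close (so a half turn about z gives the same grasp; the last joint's range is limited). The gripper opens to 88 mm and grips with 3 to 60 N. Pads are 19 mm wide; open, the fingers measure 130 mm over their backs; the gripper's body (78 mm by 193 mm) begins 47 mm behind the grasp point.
Start: joints at [-0.82, 0.359, 0.012, 0, -1.224, -0.288], TCP at [301.329, -603.984, 226.561] pointing down, gripper open.
Joint ranges: [-3.07, 3.07], [-1.43, 2.12], [-1.02, 1.25], [-3.03, 1.67], [-3.05, -0], [-3.03, 3.03]. Speed limits (rad/s): [2.39, 2.39, 3.01, 3.14, 3.14, 3.14].

## Interface

Orientations are given as a unit quaternion [w, x, y, z].
In Python, from workcell import ctrl, eyes, spotter gives the robot as it stands. The module is installed in compiled form; this text tells all that it offers.
- The arm moves only by the shell command python3 -m crank 'ROWS' [OPENING]. ROWS is text: rows parted by semicolons, each of 6 numbers parted by spaces: the shift along the tool's x, y, z scaled (see below), then the turn, a rotation vector about the tool's x, y, z scaled (see below). A call has 1 to 8 rows; each row shifts and turns the commanded pose from where the row before left it, along the tool's axes as they then stand; what a row does not reach is not made up. The controller multiplies each number of a shift by 0.02 m and each number of a turn by 6 degrees. A row lasts 1/10 s, in which the tool goes at most 50 mm and 8.59 degrees, less where a joint would pass 70% of its speed; a pose out of reach is approached as far as the arm can. A call with a number of a shift or a turn outside -1 to 1 is refused whole. A call with a gripper value outside its range is refused whole. OPENING is the opening, from 0 (shut) to 1 (fully open), set as the call begins (- or left out, the last holds). The fingers move at their own pace and stop on an object; the grip force is fixed at half the most. Time passes only in rows, so rows that do not move let the fingers close. It gives the time, the measured TCP pose, the force, the opening and the grip force at its end, in the units of the state.
- ctrl.state(): the state, without advancing time (a new reading comes with each control period).
- eyes.grab_frame(name): name is "scene" or "top"; returns a dict with "frame" (384x512x3 uint8, blue, green, red), "range_z" (384x512 float32, mm along the optical axis (not along the pixel's ray), 0 where there is no reading), "K" (3x3 intrinsics, pixels), "world_from_camera" (4x4, takes a point from camera to world coordinates). Camera axes: x right, y down, z forward; pixel columns grow to the right and rows downward; lengths in mm; the calibration is good to about 2 mm. A picture is of the moment at which its call begins.
- ctrl.hand_in(): hands the job in; it is judged then, once.
Trained networks look in the newest picture that a camera, given by its name, has taken for a name from the list of things; names that differ only in an ending like _2 or _b are one class to them, and where a whole thing is asked for, a point or a joint stands for the part that bears it (a point fixed in the world has none). Each returns a list of dicts, best first, with "conf" (0 to 1); they miss things now and then, are a little off and sometimes report something else, mostly with a low value. They report only what shows in the picture. A call takes as long as a camera call.
- spotter.spot_in(camera, label): "point" ([x, y, z] in mm, in the coordinates of the camera as it stood for that picture, good to about 4 mm: the middle of the surface that is visible of it).
- spotter.masks_of(camera, label): "mask" (384x512 bool, what is visible of it).
- spotter.landmark_of(camera, label): "point" ([x, y, z] in mm, in the coordinates of the camera as it stood for that picture, good to about 4 mm: a listed point, or the origin of a listed thing).
The state is a dict: "time": time; "joint_positions": joint angles; "dq": joint speeds; "joint_torque": joint torques, N m; "ee_pos": TCP position; "orientation": TCP orientation; "force": force on the tool from outside, world axes, zero at the start; "ft_torque": the same for the moment, N m; "opening": opening from 0.0 (shut) to 1.0 (fully open); "gripper_force": force on a finger pad.
Only numpy, scipy, OpenCV 4.12 (cv2) and the standard library are available. Lean on these libraries where they do the work, as an engineer would, in place of code of your own. Each camera call takes 0.05 s, during which the arm holds its last target. There are 200 camera calls.

## Working session

There is one attempt and no reset: what is moved stays moved. The work goes in short steps, Python scripts to look and compute and a shell command to move; the robot and the scene stay as the last step left them, time stands still between calls to the robot, and variables do not carry over. Pictures are saved under pics/ and viewed, at most 14 in all, crops included, and the job is handed in when it is done.

```bash
mkdir -p pics; cat > h.py <<'E'
import numpy as np, cv2
from workcell import ctrl, eyes, spotter
from scipy.spatial.transform import Rotation as R
def grab(c,save=None):
    f=eyes.grab_frame(c)
    if save: cv2.imwrite('pics/'+save,f['frame'])
    return f
def w(f,p):
    T=f['world_from_camera']; return T[:3,:3]@np.array(p)+T[:3,3]
def pix(f,p):
    T=np.linalg.inv(f['world_from_camera']); q=T[:3,:3]@np.array(p)+T[:3,3]; q=f['K']@q; return q[:2]/q[2]
def cloud(f,m=None):
    z=f['range_z']; v,u=np.nonzero((z>0)&(m if m is not None else True)); zz=z[v,u]
    K=f['K']; P=np.stack([(u-K[0,2])/K[0,0]*zz,(v-K[1,2])/K[1,1]*zz,zz],1)
    T=f['world_from_camera']; return P@T[:3,:3].T+T[:3,3]
def tool():
    s=ctrl.state(); q=s['orientation']; M=R.from_quat([q[1],q[2],q[3],q[0]]).as_matrix()
    return np.array(s['ee_pos']),M
def plan(target,yaw=None):
    """remaining shift in tool axes (units of 20 mm) and the turn (units of 6 deg) to point down with tool y at world yaw"""
    p,M=tool(); 
    print('shift units',np.round(M.T@(np.array(target)-p)/20,2))
    if yaw is not None:
        best=None
        for k in(0,np.pi):
            y=np.array([np.cos(yaw+k),np.sin(yaw+k),0]); z=np.array([0,0,-1.]); G=np.stack([np.cross(y,z),y,z],1)
            r=R.from_matrix(M.T@G).as_rotvec()
            if best is None or np.linalg.norm(r)<np.linalg.norm(best): best=r
        print('turn units',np.round(np.degrees(best)/6,2))
E
cat > a.py <<'E'
from h import *
for c in('top','scene'):
    f=grab(c,c+'0.png'); print(c,np.round(f['world_from_camera'],3).tolist(),f['K'].tolist())
    for n in 'reader pointer sled handle place_white place_green place_red place_blue sample_tray top_tray tray_handle mat cups tea_jar gaiwan tin tea_pet scoop cake_white'.split():
        try:r=spotter.landmark_of(c,n)
        except Exception as e: print(n,e);continue
        print(n,[(round(d['conf'],2),np.round(w(f,d['point'])).astype(int).tolist(),pix(f,w(f,d['point'])).astype(int).tolist()) for d in r[:2]])
s=ctrl.state();print(s); print(tool()[1])
E
python3 a.py
```

```text
top [[0.024, -0.989, 0.147, 408.2], [-1.0, -0.022, 0.015, 29.649], [-0.012, -0.147, -0.989, 1154.271], [0.0, 0.0, 0.0, 1.0]] [[388.7111169459301, 0.0, 248.86557013061991], [0.0, 388.7111169459301, 184.0653981863063], [0.0, 0.0, 1.0]]
reader []
pointer [(0.86, [668, 260, 98], [173, 146])]
sled it knows: cake_blue, cake_green, cake_red, cake_white, cups, gaiwan, handle, mat, place_blue, place_green, place_red, place_white, pointer, reader, sample_tray, scoop, tea_jar, tea_pet, tin, top_tray,
handle [(0.66, [578, 120, 104], [221, 178])]
place_white [(0.95, [518, 307, 48], [157, 200])]
place_green [(0.59, [523, 224, 50], [186, 199]), (0.34, [663, 261, -2], [179, 155])]
place_red [(0.92, [601, 314, 48], [156, 172]), (0.65, [733, -322, -1], [371, 137])]
place_blue [(0.55, [607, 236, 50], [183, 170])]
sample_tray []
top_tray [(0.69, [489, -152, 7], [315, 215])]
tray_handle [(0.59, [490, -148, 93], [319, 213]), (0.53, [575, 485, 3], [103, 182])]
mat [(0.77, [496, -452, 3], [417, 215])]
cups [(0.69, [731, -319, 1], [370, 137])]
tea_jar [(0.71, [740, -144, -2], [312, 133])]
gaiwan [(0.59, [460
[... 1970 characters left out ...]
397e-03, -5.89302520e-05,  8.51290841e-04,
        2.96600102e-04, -1.59820518e-03]), 'joint_torque': array([-5.41688623e-04, -5.82369268e+01,  2.93294030e+01,  7.00245604e+00,
        1.24869717e-02, -1.24604941e-05]), 'ee_pos': array([ 301.32916991, -603.97679518,  226.5503562 ]), 'orientation': array([ 3.97150158e-07, -2.29349704e-01,  9.73344088e-01,  4.66164846e-06]), 'force': array([-0.02344746,  0.43332491,  0.34929761]), 'ft_torque': array([ 0.00876295,  0.01869626, -0.01668553]), 'gripper_force': 0.0, 'opening': 0.9994565479982213}
[[-8.94797426e-01 -4.46472358e-01 -1.36516788e-06]
 [-4.46472358e-01  8.94797426e-01  9.25694848e-06]
 [-2.91142291e-06  8.89260339e-06 -1.00000000e+00]]
```

View pics/top0.png

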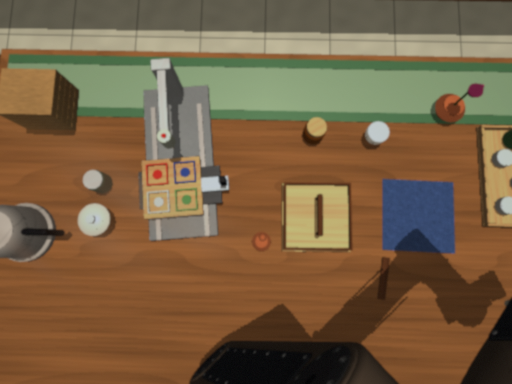

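```bash
cat > b.py <<'E'
from h import *
f=grab('top')
def band(lo,hi,x0,x1,y0,y1):
    P=cloud(f); return P[(P[:,2]>lo)&(P[:,2]<hi)&(P[:,0]>x0)&(P[:,0]<x1)&(P[:,1]>y0)&(P[:,1]<y1)]
for nm,a in dict(handle=(84,105,430,550,-230,-70),tray=(30,60,350,620,-280,0),carr=(46,56,430,690,150,400),arm=(185,225,600,920,200,340),
   base=(15,26,380,960,100,450)).items():
    P=band(*a)[:,:2].astype(np.float32)
    if len(P)<5: print(nm,len(P));continue
    r=cv2.minAreaRect(P); c,s,vt=np.linalg.svd(P-P.mean(0),full_matrices=False)
    print(nm,len(P),'rect',np.round(r[0]),np.round(r[1]),'ang',round(r[2],1),'mean',P.mean(0).round(1),'pca',np.round(np.degrees(np.arctan2(vt[0][1],vt[0][0])),1))
m=spotter.masks_of('top','mat')
for d in m[:1]:
    P=cloud(f,d['mask'])[:,:2].astype(np.float32); r=cv2.minAreaRect(P); print('mat',d['conf'],r)
plan([487,-148,220])
E
python3 b.py
```

```text
handle 236 rect [ 487. -148.] [ 15. 112.] ang 89.5 mean [ 483.9 -147.7] pca -179.3
tray 4362 rect [ 485. -122.] [190. 244.] ang 0.5 mean [ 484.9 -148.9] pca -80.5
carr 3273 rect [561. 252.] [170. 207.] ang 5.7 mean [557.4 264.3] pca 97.1
arm 1097 rect [756. 272.] [223.  50.] ang 4.2 mean [763.3 268.3] pca -174.1
base 5226 rect [644. 251.] [459. 215.] ang 6.0 mean [663.5 250.8] pca -174.6
mat 0.62 ((496.7516174316406, -452.07171630859375), (211.50408935546875, 210.207763671875), 88.58671569824219)
shift units [-18.49  16.26   0.33]
```

```bash
python3 -m crank '0 0 0 0 0 1;0 0 0 0 0 1;0 0 0 0 0 1;0 0 0 0 0 1;0 0 0 0 0 0.42' 1
python3 -m crank '-0.4 1 0 0 0 0;-0.4 1 0 0 0 0;-0.4 1 0 0 0 0;-0.4 1 0 0 0 0;-0.4 1 0 0 0 0;-0.4 1 0 0 0 0;-0.4 1 0 0 0 0;-0.4 1 0 0 0 0'
python3 -m crank '-0.4 1 0 0 0 0;-0.4 1 0 0 0 0;-0.4 1 0 0 0 0;-0.4 1 0 0 0 0;-0.4 1 0 0 0 0;-0.4 1 0 0 0 0;-0.4 1 0 0 0 0;-0.4 1 0 0 0 0'
python3 -m crank '-0.4 1 0 0 0 0;-0.4 1 0 0 0 0;-0.4 1 0 0 0 0;-0.4 1 0 0 0 0;-0.4 1 0 0 0 0;-0.4 1 0 0 0 0;-0.4 0.8 0 0 0 0;0 0 0 0 0 0'
python3 -c "
from h import *
print(tool(),ctrl.state()['joint_positions']); plan([487,-148,71],np.pi/2)"
```

```text
time: 2.5
ee_pos: [301.3, -604.0, 226.6]
orientation: [0.0, 0.002, 1.0, 0.0]
force: [-0.6, 0.4, 0.1]
opening: 0.997
gripper_force: 0.0
time: 3.3
ee_pos: [365.6, -443.2, 226.7]
orientation: [0.0, 0.0, 1.0, -0.0]
force: [0.0, 0.1, -0.1]
opening: 1.001
gripper_force: 0.0
time: 4.1
ee_pos: [429.6, -283.2, 226.8]
orientation: [0.0, 0.0, 1.0, -0.0]
force: [0.6, 0.5, 0.3]
opening: 0.998
gripper_force: 0.0
time: 4.9
ee_pos: [486.2, -146.6, 226.7]
orientation: [0.0, -0.001, 1.0, 0.0]
force: [-0.2, -0.1, -0.8]
opening: 1.004
gripper_force: 0.0
(array([ 486.18937239, -146.62413038,  226.72543329]), array([[-9.99998060e-01, -1.85937124e-03,  6.50247881e-04],
       [-1.85930955e-03,  9.99998267e-01,  9.54644351e-05],
       [-6.50424258e-04,  9.42552378e-05, -9.99999784e-01]])) [ 9.43740320e-02  8.11149918e-02 -3.49805464e-01 -3.71726219e-05
 -1.13921952e+00 -1.66329548e+00]
shift units [-0.04 -0.07  7.79]
turn units [0.   0.01 0.02]
```

```bash
python3 -m crank '0 -0.07 1 0 0 0;0 0 1 0 0 0;0 0 1 0 0 0;0 0 1 0 0 0;0 0 1 0 0 0;0 0 1 0 0 0;0 0 1 0 0 0;0 0 0.75 0 0 0' 1
python3 -m crank '0 0 0 0 0 0;0 0 0 0 0 0;0 0 0 0 0 0;0 0 0 0 0 0;0 0 0 0 0 0;0 0 0 0 0 0;0 0 0 0 0 0;0 0 0 0 0 0' 0
python3 -m crank '0 0 -0.5 0 0 0;0 0 -1 0 0 0;0 0 -1 0 0 0;0 0 -1 0 0 0;0 0 0 0 0 0'
```

```text
time: 5.7
ee_pos: [484.7, -150.0, 70.5]
orientation: [-0.0, 0.0, 1.0, -0.0]
force: [-0.9, -0.8, -0.2]
opening: 0.997
gripper_force: 0.0
time: 6.5
ee_pos: [485.4, -149.4, 71.6]
orientation: [0.0, -0.0, 1.0, 0.0]
force: [-0.5, -0.2, 0.3]
opening: 0.333
gripper_force: 0.0
time: 7.0
ee_pos: [487.3, -149.5, 145.0]
orientation: [0.003, -0.0, 1.0, -0.0]
force: [1.0, 0.4, -1.0]
opening: 0.004
gripper_force: 0.0
```

```bash
python3 -m crank '0 0 0 0 0 0;0 0 0 0 0 0;0 0 0 0 0 0;0 0 0 0 0 0;0 0 0 0 0 0;0 0 0 0 0 0;0 0 0 0 0 0;0 0 0 0 0 0' 1
python3 -m crank '0 0 0 0 0 0;0 0 0 0 0 0;0 0 0 0 0 0;0 0 0 0 0 0' 
python3 -c "
from h import *
f=grab('top','t1.png')
for n in('tray_handle','top_tray'):
  for c in('top','scene'):
    f=grab(c); print(n,[(d['conf'],w(f,d['point']).round()) for d in spotter.landmark_of(c,n)[:1]])
plan([487,-148,71])"
```

```text
time: 7.8
ee_pos: [485.3, -149.4, 141.5]
orientation: [-0.0, 0.0, 1.0, -0.0]
force: [-0.3, 0.1, -1.0]
opening: 0.673
gripper_force: 0.0
time: 8.2
ee_pos: [485.4, -149.4, 141.6]
orientation: [0.0, 0.0, 1.0, 0.0]
force: [0.4, 0.2, 0.0]
opening: 0.986
gripper_force: 0.0
tray_handle [(0.28, array([573., 485.,   2.]))]
tray_handle []
top_tray [(0.62, array([ 493., -152.,    9.]))]
top_tray [(0.68, array([ 483., -148.,    4.]))]
shift units [-0.08  0.07  3.53]
```

```bash
python3 -m crank '-0.08 0.07 1 0 0 0;0 0 1 0 0 0;0 0 1 0 0 0;0 0 0.53 0 0 0' 1
python3 -m crank '0 0 0 0 0 0;0 0 0 0 0 0;0 0 0 0 0 0;0 0 0 0 0 0;0 0 0 0 0 0;0 0 0 0 0 0;0 0 0 0 0 0;0 0 0 0 0 0' 0
python3 -m crank '0 0 0 0 0 0;0 0 0 0 0 0;0 0 0 0 0 0;0 0 0 0 0 0;0 0 0 0 0 0;0 0 0 0 0 0'
python3 -m crank '0 0 -0.2 0 0 0;0 0 -0.4 0 0 0;0 0 -0.8 0 0 0;0 0 -0.8 0 0 0;0 0 -0.8 0 0 0;0 0 0 0 0 0'
```

```text
time: 9.05
ee_pos: [486.1, -148.0, 69.5]
orientation: [-0.001, 0.0, 1.0, 0.0]
force: [-0.6, 0.2, -0.3]
opening: 1.002
gripper_force: 0.0
time: 9.85
ee_pos: [487.0, -148.0, 71.0]
orientation: [0.0, 0.0, 1.0, 0.0]
force: [-0.3, -0.1, -0.8]
opening: 0.332
gripper_force: 0.0
time: 10.45
ee_pos: [486.9, -148.1, 71.0]
orientation: [-0.0, -0.0, 1.0, -0.0]
force: [-0.8, -2.5, 0.1]
opening: 0.159
gripper_force: 30.0
time: 11.05
ee_pos: [488.4, -147.9, 133.3]
orientation: [0.002, -0.0, 1.0, 0.0]
force: [0.9, 0.6, -4.1]
opening: 0.156
gripper_force: 30.0
```

```bash
python3 -m crank '0 -0.5 0 0 0 0;0 -0.9 0 0 0 0;0 -1 0 0 0 0;0 -1 0 0 0 0;0 -1 0 0 0 0;0 -1 0 0 0 0;0 -1 0 0 0 0;0 -1 0 0 0 0'
python3 -m crank '0 -1 0 0 0 0;0 -1 0 0 0 0;-0.3 -1 0 0 0 0;-0.2 -1 0 0 0 0;0 -1 0 0 0 0;0 -1 0 0 0 0;0 -1 0 0 0 0;0 -0.8 0 0 0 0'
python3 -m crank '0 0 0 0 0 0;0 0 0 0 0 0;0 0 0.5 0 0 0;0 0 0.8 0 0 0;0 0 0.8 0 0 0;0 0 0 0 0 0'
python3 -c "
from h import *
plan([497,-453,71],np.pi/2)
f=grab('scene','s1.png')"
```

```text
time: 11.85
ee_pos: [486.0, -297.0, 129.5]
orientation: [-0.001, 0.0, 1.0, 0.0]
force: [-0.2, 0.1, -4.8]
opening: 0.154
gripper_force: 30.0
time: 12.65
ee_pos: [495.9, -453.1, 129.1]
orientation: [-0.001, 0.0, 1.0, 0.001]
force: [0.9, -1.0, -4.5]
opening: 0.159
gripper_force: 30.0
time: 13.25
ee_pos: [495.4, -450.1, 85.9]
orientation: [-0.002, -0.0, 1.0, 0.002]
force: [0.7, 0.2, -4.8]
opening: 0.152
gripper_force: 30.0
shift units [-0.08 -0.15  0.74]
turn units [ 0.03 -0.04  0.  ]
```

View pics/s1.png

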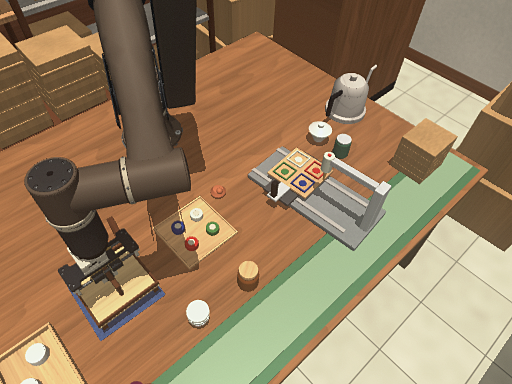

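```bash
python3 -m crank '0 0 0.4 0 0 0;0 0 0.3 0 0 0;0 0 0.1 0 0 0;0 0 0 0 0 0;0 0 0 0 0 0'
python3 -m crank '0 0 0 0 0 0;0 0 0 0 0 0;0 0 0 0 0 0;0 0 0 0 0 0;0 0 0 0 0 0;0 0 0 0 0 0;0 0 0 0 0 0;0 0 0 0 0 0' 1
python3 -m crank '0 0 0 0 0 0;0 0 0 0 0 0;0 0 0 0 0 0;0 0 0 0 0 0;0 0 0 0 0 0'
python3 -m crank '0 0 -1 0 0 0;0 0 -1 0 0 0;0 0 -1 0 0 0;0 0 -1 0 0 0;0 0 -1 0 0 0;0 0 0 0 0 0'
cat > c.py <<'E'
from h import *
import sys
cols='white green red blue'.split()
A={}
for c in('top','scene'):
    f=grab(c)
    for n in cols:
        o=[]
        for d in spotter.masks_of(c,'cake_'+n)[:2]:
            P=cloud(f,d['mask']); 
            if len(P)==0: continue
            zt=np.percentile(P[:,2],90); Q=P[P[:,2]>zt-5][:,:2].astype(np.float32)
            (cx,cy),r=cv2.minEnclosingCircle(Q); o.append((round(d['conf'],2),round(cx),round(cy),'r',round(r),'z',round(zt),len(Q),Q.mean(0).round(1).tolist()))
        l=[(round(d['conf'],2),w(f,d['point']).round().tolist()) for d in spotter.landmark_of(c,'cake_'+n)[:1]]
        print(c,n,o,l)
E
python3 c.py; python3 -c "
from h import *
f=grab('top'); print([(d['conf'],w(f,d['point']).round()) for d in spotter.landmark_of('top','top_tray')])"
```

```text
time: 13.8
ee_pos: [499.0, -452.8, 74.7]
orientation: [0.002, -0.0, 1.0, -0.001]
force: [3.1, -0.3, 1.3]
opening: 0.153
gripper_force: 30.0
time: 14.6
ee_pos: [496.9, -452.0, 72.9]
orientation: [-0.0, 0.0, 1.0, 0.0]
force: [0.1, 0.1, -0.0]
opening: 0.82
gripper_force: 0.0
time: 15.1
ee_pos: [497.0, -452.0, 73.0]
orientation: [0.0, 0.0, 1.0, -0.0]
force: [0.5, -0.7, 0.7]
opening: 1.0
gripper_force: 0.0
time: 15.7
ee_pos: [498.3, -453.1, 176.5]
orientation: [0.002, -0.0, 1.0, -0.002]
force: [-0.1, -0.2, -0.2]
opening: 1.001
gripper_force: 0.0
top white [(0.47, 444, -112, 'r', 21, 'z', 29, 155, [444.1000061035156, -111.4000015258789])] [(0.6, [445.0, -115.0, 6.0])]
top green [(0.51, 523, -106, 'r', 22, 'z', 29, 151, [522.9000244140625, -106.0999984741211])] [(0.54, [525.0, -109.0, 1.0])]
top red [(0.44, 523, -191, 'r', 21, 'z', 29, 149, [523.2999877929688, -191.0])] [(0.58, [532.0, -192.0, 7.0])]
top blue [(0.54, 445, -187, 'r', 21, 'z', 29, 145, [445.70001220703125, -187.10000610351562]), (0.4, 523, -106, 'r', 22, 'z', 29, 147, [522.4000244140625, -105.9000015258789])] [(0.72, [448.0, -187.0, 5.0])]
scene white [(0.71, 448, -114, 'r', 23, 'z', 29, 97, [446.29998779296875, -115.0999984741211])] [(0.43, [499.0, -454.0, -1.0])]
scene green [(0.71, 526, -109, 'r', 22, 'z', 30, 97, [526.2999877929688, -108.69999694824219])] [(0.64, [521.0, -107.0, 4.0])]
scene red [(0.53, 528, -194, 'r', 21, 'z', 29, 104, [527.7999877929688, -195.1999969482422])] [(0.55, [529.0, -197.0, 5.0])]
scene blue [(0.68, 448, -191, 'r', 22, 'z', 29, 109, [448.20001220703125, -191.39999389648438])] [(0.6, [451.0, -190.0, 7.0])]
[]
```

```bash
cat > d.py <<'E'
from h import *
from scipy.optimize import least_squares
cols='white green red blue'.split()
off=np.array([[-40,40],[-40,-40],[40,40],[40,-40.]])
F={}
for c in('top','scene'):
    f=grab(c); pts=[];idx=[]
    for i,n in enumerate(cols):
        for d in spotter.masks_of(c,'place_'+n)[:1]:
            P=cloud(f,d['mask']); P=P[(P[:,2]>45)&(P[:,2]<62)][:,:2].astype(np.float32)
            r=cv2.minAreaRect(P); print(c,n,round(d['conf'],2),len(P),np.round(r[0],1),np.round(r[1]),round(r[2],1))
            if 50<min(r[1]) and max(r[1])<72: pts.append(r[0]);idx.append(i)
        l=spotter.landmark_of(c,'place_'+n)[:1]
        print('   lm',[(round(d['conf'],2),w(f,d['point']).round(1)) for d in l])
    pts=np.array(pts)
    def g(q):
        cs,s=np.cos(q[2]),np.sin(q[2]); return pts-(q[:2]+off[idx]@np.array([[cs,s],[-s,cs]]))
    q=least_squares(lambda q:g(q).ravel(),[560,265,0.1]); print(c,'fit',q.x.round(3),'resid',g(q.x).round(1).tolist()); F[c]=q.x
    h=spotter.landmark_of(c,'handle')[:1]; pp=spotter.landmark_of(c,'pointer')[:1]
    print('handle/pointer',[w(f,d['point']).round(1) for d in h+pp])
q=np.mean(list(F.values()),0); print('mean',q)
cs,s=np.cos(q[2]),np.sin(q[2]); Rm=np.array([[cs,-s],[s,cs]])
for i,n in enumerate(cols): print(n,(q[:2]+Rm@off[i]).round(1))
print('handle',(q[:2]+Rm@[0,-150]).round(1),'pointer',(q[:2]+Rm@[170,-55]).round(1))
f=grab('top'); P=cloud(f); m=(abs(P[:,0]-497)<80)&(abs(P[:,1]+453)<80)&(P[:,2]>30)&(P[:,2]<48)
print('tray deck',P[m].mean(0),np.linalg.lstsq(np.c_[P[m][:,:2],np.ones(m.sum())],P[m][:,2],rcond=None)[0])
E
python3 d.py
```

```text
top white 0.71 3719 [562.8 231.5] [170. 248.] 6.0
   lm [(0.66, array([520. , 304.2,  49.5]))]
top green 0.79 3712 [562.8 231.4] [170. 248.] 6.0
   lm [(0.82, array([522.4, 224.1,  52.6]))]
top red 0.65 3639 [562.8 231.4] [170. 247.] 5.9
   lm [(0.65, array([598.9, 315.4,  46.6]))]
top blue 0.62 3725 [562.8 231.5] [170. 248.] 6.0
   lm [(0.66, array([601.2, 236.5,  47.6]))]Traceback (most recent call last):
  File "d.py", line 18, in <module>
    q=least_squares(lambda q:g(q).ravel(),[560,265,0.1]); print(c,'fit',q.x.round(3),'resid',g(q.x).round(1).tolist()); F[c]=q.x
    return func(*args, **kwargs)
    vector_fun = VectorFunction(
        fun_wrapped,
    ...<6 lines>...
        workers=workers
    )
    self._update_fun()
    ~~~~~~~~~~~~~~~~^^
    self.f = self.fun_wrapped(xp_copy(self.x))
             ~~~~~~~~~~~~~~~~^^^^^^^^^^^^^^^^^
    return np.atleast_1d(self.fun(x))
                         ~~~~~~~~^^^
    return self.f(x, *self.args, **self.kwargs)
           ~~~~~~^^^^^^^^^^^^^^^^^^^^^^^^^^^^^^
  File "d.py", line 18, in <lambda>
    q=least_squares(lambda q:g(q).ravel(),[560,265,0.1]); print(c,'fit',q.x.round(3),'resid',g(q.x).round(1).tolist()); F[c]=q.x
                             ~^^^
  File "d.py", line 17, in g
    cs,s=np.cos(q[2]),np.sin(q[2]); return pts-(q[:2]+off[idx]@np.array([[cs,s],[-s,cs]]))
                                           ~~~^^~~~~~~~~~~~~~~~~~~~~~~~~~~~~~~~~~~~~~~~~~~
ValueError: operands could not be broadcast together with shapes (0,) (0,2)
```

```bash
python3 - <<'E'
s=open('d.py').read()
a=s.index("        for d in spotter.masks_of(c,'place_'"); b=s.index("            r=cv2.minAreaRect(P)")
s=s[:a]+"""        if 1:
            hsv=cv2.cvtColor(f['frame'],cv2.COLOR_BGR2HSV).astype(int); H,S,V=hsv[...,0],hsv[...,1],hsv[...,2]
            M=dict(white=(S<70)&(V>150),green=(H>45)&(H<85)&(S>80),red=((H<6)|(H>172))&(S>130),blue=(H>95)&(H<130)&(S>80))[n]
            P=cloud(f,M); P=P[(P[:,2]>44)&(P[:,2]<64)&(np.hypot(P[:,0]-560,P[:,1]-270)<105)][:,:2].astype(np.float32)
            P=P[np.hypot(*(P-np.median(P,0)).T)<50]
"""+s[b:].replace("round(d['conf'],2),","",1).replace('50<min(r[1])','45<min(r[1])')
open('d.py','w').write(s)
E
python3 d.py
```

```text
top white 216 [516.3 304.5] [64. 62.] 6.1
   lm [(0.62, array([522.1, 304.1,  49.7]))]
top green 42 [525.4 225.2] [18. 19.] 3.1
   lm [(0.92, array([521.3, 226.2,  51.3]))]
top red 57 [603.3 313. ] [39. 56.] 5.6
   lm [(0.58, array([601.8, 314. ,  50.3]))]
top blue 48 [604.3 232.8] [19. 20.] 46.7
   lm [(0.78, array([602.4, 232.3,  49.6]))]
top fit [5.58190e+02 2.66475e+02 4.70000e-02] resid [[-0.0, 0.0]]
handle/pointer [array([577.3, 119.9, 104.6]), array([666.3, 254. ,  98.3])]
scene white 82 [521.6 284.1] [71. 93.] 20.6
   lm [(0.72, array([517.1, 301.8,  48.9]))]
scene green 89 [525.4 223.2] [63. 62.] 5.4
   lm [(0.62, array([524.3, 225.7,  47.8]))]
scene red 88 [595.3 311.7] [61. 65.] 6.8
   lm [(0.71, array([596.9, 310.9,  51.3]))]
scene blue 109 [604. 232.] [63. 65.] 4.4
   lm [(0.92, array([602.4, 234.7,  48.4]))]
scene fit [5.60111e+02 2.67393e+02 1.14000e-01] resid [[0.5, 0.1], [-0.0, 0.1], [-0.4, -0.2]]
handle/pointer [array([571.8, 115.8, 100.8]), array([661.8, 259.3,  98.3])]
mean [5.59150559e+02 2.66934153e+02 8.05596238e-02]
white [516.1 303.6]
green [522.5 223.8]
red [595.8 310. ]
blue [602.2 230.3]
handle [571.2 117.4] pointer [733.  225.8]
tray deck [nan nan nan] [0. 0. 0.]d.py:29: RuntimeWarning: Mean of empty slice.
  print('tray deck',P[m].mean(0),np.linalg.lstsq(np.c_[P[m][:,:2],np.ones(m.sum())],P[m][:,2],rcond=None)[0])
  ret = um.true_divide(
```

```bash
python3 -m crank '-0.13 1 -0.5 0 0 0;-0.13 1 -0.5 0 0 0;-0.13 1 -0.5 0 0 0;-0.13 1 -0.5 0 0 0;-0.13 1 -0.5 0 0 0;-0.13 1 -0.5 0 0 0;-0.13 1 0 0 0 0;-0.13 1 0 0 0 0' 1
python3 -m crank '-0.13 1 0 0 0 0;-0.13 1 0 0 0 0;-0.13 1 0 0 0 0;-0.13 1 0 0 0 0;-0.13 1 0 0 0 0;-0.13 1 0 0 0 0;-0.13 1 0 0 0 0;-0.13 1 0 0 0 0'
python3 -m crank '-0.14 1 0 0 0 0;-0.14 1 0 0 0 0;-0.14 1 0 0 0 0;-0.14 1 0 0 0 0;-0.14 1 0 0 0 0;-0.14 1 0 0 0 0;-0.14 1 0 0 0 0;-0.14 1 0 0 0 0'
python3 -m crank '-0.14 1 0 0 0 0;-0.14 1 0 0 0 0;-0.14 1 0 0 0 0;-0.14 1 0 0 0 0;-0.14 0.6 0 0 0 0;0 0 0 0 0 -1;0 0 0 0 0 -1;0 0 0 0 0 -1'
python3 -m crank '0 0 0 0 0 -1;0 0 0 0 0 -1;0 0 0 0 0 -1;0 0 0 0 0 -1;0 0 0 0 0 -1;0 0 0 0 0 -1;0 0 0 0 0 -1;0 0 0 0 0 -1'
python3 -m crank '0 0 0 0 0 -1;0 0 0 0 0 -1;0 0 0 0 0 -1;0 0 0 0 0 -1;0 0 0 0 0 -1;0 0 0 0 0 0'
python3 -c "
from h import *
print(ctrl.state()['joint_positions']);plan([576,118.8,87],0.105)"
```

```text
time: 18.7
ee_pos: [518.0, -291.2, 233.5]
orientation: [0.001, 0.0, 1.0, -0.0]
force: [-0.6, -0.0, 0.6]
opening: 0.999
gripper_force: 0.0
time: 19.5
ee_pos: [538.6, -131.2, 233.1]
orientation: [0.0, 0.0, 1.0, 0.0]
force: [-0.2, 0.4, -0.2]
opening: 1.002
gripper_force: 0.0
time: 20.3
ee_pos: [561.0, 28.8, 233.1]
orientation: [0.0, 0.0, 1.0, 0.0]
force: [0.6, -0.9, -0.3]
opening: 1.002
gripper_force: 0.0
time: 21.1
ee_pos: [575.0, 120.2, 232.9]
orientation: [-0.0, -0.159, 0.987, -0.0]
force: [-0.3, -0.1, -0.6]
opening: 0.997
gripper_force: 0.0
time: 21.9
ee_pos: [575.0, 120.0, 232.9]
orientation: [-0.0, -0.546, 0.838, -0.0]
force: [-0.6, -0.4, -0.6]
opening: 0.998
gripper_force: 0.0
time: 22.5
ee_pos: [575.1, 120.0, 233.0]
orientation: [0.0, 0.744, -0.669, 0.0]
force: [-0.6, 1.0, 0.4]
opening: 0.997
gripper_force: 0.0
[ 5.38373533e-01  2.11650102e-01 -1.77698437e-01  4.64612271e-05
 -1.18149404e+00 -4.32288979e-01]
shift units [ 0.07 -0.04  7.3 ]
turn units [ 0.   -0.    0.01]
```

```bash
python3 -m crank '0.07 -0.04 1 0 0 0;0 0 1 0 0 0;0 0 1 0 0 0;0 0 1 0 0 0;0 0 1 0 0 0;0 0 1 0 0 0;0 0 1 0 0 0;0 0 0.3 0 0 0' 0.5
python3 -m crank '0 0 0 0 0 0;0 0 0 0 0 0;0 0 0 0 0 0;0 0 0 0 0 0;0 0 0 0 0 0;0 0 0 0 0 0' 0
python3 -c "
from h import *
p,M=tool();print(p)
f=grab('scene','s2.png')"
python3 -m crank '-0.2 0.4 0 0 0 0;-0.2 0.4 0 0 0 0;-0.2 0.4 0 0 0 0;-0.2 0.4 0 0 0 0;-0.2 0.4 0 0 0 0;-0.2 0.4 0 0 0 0;-0.2 0.4 0 0 0 0;-0.2 0.4 0 0 0 0'
python3 -m crank '-0.1 0.2 0 0 0 0;0 0 0 0 0 0;0 0 0 0 0 0'
python3 -m crank '0 0.2 0 0 0 0;0 0 0 0 0 0'
python3 -m crank '-0.2 0 0 0 0 0;0 0 0 0 0 0'
```

```text
time: 23.3
ee_pos: [574.8, 118.1, 84.9]
orientation: [0.002, 0.742, -0.67, -0.001]
force: [-0.1, -0.6, -0.6]
opening: 0.505
gripper_force: 0.0
time: 23.9
ee_pos: [576.3, 118.9, 87.8]
orientation: [-0.001, 0.743, -0.669, 0.0]
force: [-2.0, -0.5, 4.7]
opening: 0.205
gripper_force: 30.0
[576.29706219 118.86031685  87.83081857]
time: 24.75
ee_pos: [509.3, 144.3, 87.9]
orientation: [-0.001, 0.743, -0.669, 0.001]
force: [1.8, -1.4, 4.9]
opening: 0.203
gripper_force: 30.0
time: 25.05
ee_pos: [504.7, 146.0, 87.8]
orientation: [-0.001, 0.743, -0.669, 0.0]
force: [-1.5, 1.1, 7.0]
opening: 0.208
gripper_force: 30.0
time: 25.25
ee_pos: [503.9, 146.2, 87.9]
orientation: [-0.003, 0.744, -0.669, 0.002]
force: [14.9, -2.0, -5.7]
opening: 0.204
gripper_force: 30.0
time: 25.45
ee_pos: [503.7, 146.5, 87.9]
orientation: [-0.0, 0.743, -0.669, 0.003]
force: [22.6, -20.9, -3.4]
opening: 0.202
gripper_force: 30.0
```

View pics/s2.png

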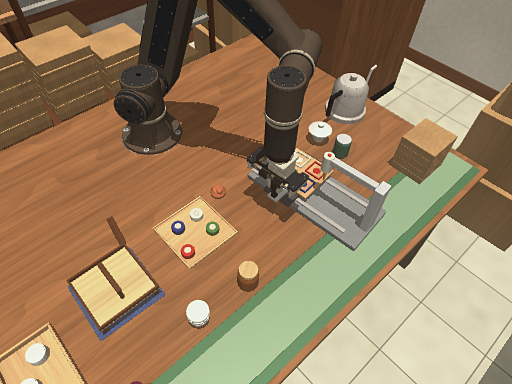

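```bash
python3 -m crank '0.2 -0.2 0 0 0 0;0 0 0 0 0 0;0 0 0 0 0 0;0 0 0 0 0 0;0 0 0 0 0 0;0 0 0 0 0 0;0 0 0 0 0 0;0 0 0 0 0 0' 0.7
python3 -m crank '0 0 -0.5 0 0 0;0 0 -1 0 0 0;0 0 -1 0 0 0;0 0 -1 0 0 0;0 0 -1 0 0 0;0 0 -1 0 0 0;0 0 -1 0 0 0;0 0 0 0 0 0'
python3 -m crank '1 0 0 0 0 0;1 0 0 0 0 0;1 0 0 0 0 0;1 0 0 0 0 0;1 0 0 0 0 0;1 0 0 0 0 0;1 0 0 0 0 0;0 0 0 0 0 0'
sed -i 's/\[560,265,0.1\]/[488,295,0.1]/; s/P\[:,0\]-560,P\[:,1\]-270/P[:,0]-488,P[:,1]-296/; s/<105)/<100)/' d.py
python3 d.py; python3 c.py
```

```text
time: 26.25
ee_pos: [504.7, 145.5, 86.9]
orientation: [0.0, 0.743, -0.669, -0.0]
force: [0.0, 0.1, -0.0]
opening: 0.696
gripper_force: 0.0
time: 27.05
ee_pos: [506.2, 146.0, 220.7]
orientation: [-0.003, 0.743, -0.669, 0.001]
force: [0.8, 1.1, -0.7]
opening: 0.697
gripper_force: 0.0
time: 27.85
ee_pos: [519.1, 4.5, 217.0]
orientation: [0.0, 0.742, -0.67, -0.0]
force: [-0.2, 0.2, -0.6]
opening: 0.7
gripper_force: 0.0
top white 0 [0. 0.] [0. 0.] 0.0
   lm [(0.21, array([ 489.9, -148. ,    2.9]))]
top green 0 [0. 0.] [0. 0.] 0.0
   lm []
top red 0 [0. 0.] [0. 0.] 0.0
   lm []
top blue 0 [0. 0.] [0. 0.] 0.0
   lm []
top white [(0.69, 499, -449, 'r', 132, 'z', 54, 927, [497.0, -450.29998779296875])] [(0.5, [444.0, -112.0, 7.0])]
top green [(0.74, 523, -106, 'r', 21, 'z', 29, 156, [522.7000122070312, -105.9000015258789])] [(0.56, [525.0, -110.0, 5.0])]
top red [(0.77, 539, -217, 'r', 22, 'z', 30, 147, [538.7999877929688, -217.0])] [(0.53, [543.0, -218.0, 8.0])]
top blue [(0.62, 446, -188, 'r', 21, 'z', 29, 154, [446.70001220703125, -188.1999969482422])] [(0.74, [449.0, -188.0, 2.0])]
scene 
[... 583 characters left out ...]
m.true_divide(
Traceback (most recent call last):
  File "d.py", line 21, in <module>
    q=least_squares(lambda q:g(q).ravel(),[488,295,0.1]); print(c,'fit',q.x.round(3),'resid',g(q.x).round(1).tolist()); F[c]=q.x
  File "d.py", line 21, in <lambda>
    q=least_squares(lambda q:g(q).ravel(),[488,295,0.1]); print(c,'fit',q.x.round(3),'resid',g(q.x).round(1).tolist()); F[c]=q.x
                             ~^^^
  File "d.py", line 20, in g
    cs,s=np.cos(q[2]),np.sin(q[2]); return pts-(q[:2]+off[idx]@np.array([[cs,s],[-s,cs]]))
                                           ~~~^^~~~~~~~~~~~~~~~~~~~~~~~~~~~~~~~~~~~~~~~~~~
ValueError: operands could not be broadcast together with shapes (0,) (0,2)
```

```bash
python3 -m crank '0.7 0 0 0 0 1;0 0 0 0 0 1;0 0 0 0 0 1;0 0 0 0 0 1;0 0 0 0 0 1;0 0 0 0 0 1;0 0 0 0 0 1;0 0 0 0 0 1' 0.66
python3 -m crank '0 0 0 0 0 1;0 0 0 0 0 1;0 0 0 0 0 1;0 0 0 0 0 1;0 0 0 0 0 1;0 0 0 0 0 1;0 0 0 0 0 1;0 0 0 0 0 0'
python3 -m crank '0 -1 0 0 0 0;0 -1 0 0 0 0;0 -1 0 0 0 0;0 -1 0 0 0 0;0 -1 0 0 0 0;0 0 0 0 0 0;0 0 0 0 0 0'
sed -i 's/^    pts=np.array(pts)/    if not pts: continue\n    pts=np.array(pts)/; s/(P\[:,2\]<64)/(P[:,2]<64)/' d.py
python3 d.py 2>/dev/null; python3 -c "
from h import *
plan([525,-108,14],np.pi/2+.105)"
```

```text
time: 29.8
ee_pos: [520.8, -7.8, 217.0]
orientation: [0.0, -0.405, 0.914, -0.0]
force: [-0.5, -0.2, -0.0]
opening: 0.664
gripper_force: 0.0
time: 30.6
ee_pos: [520.8, -7.8, 217.0]
orientation: [-0.0, -0.052, 0.999, 0.0]
force: [-0.9, 0.1, 0.5]
opening: 0.66
gripper_force: 0.0
time: 31.3
ee_pos: [531.2, -107.4, 216.8]
orientation: [-0.0, -0.053, 0.999, 0.0]
force: [-1.1, 0.6, 0.3]
opening: 0.659
gripper_force: 0.0
top white 249 [446.1 332.4] [64. 63.] 5.7
   lm [(0.91, array([450.7, 333.8,  49.2]))]
top green 30 [454.7 251.7] [14. 15.] 2.6
   lm [(0.64, array([453.2, 249.3,  52. ]))]
top red 45 [526.5 339.9] [20. 18.] 8.4
   lm [(0.93, array([528. , 343.4,  50.9]))]
top blue 0 [0. 0.] [0. 0.] 0.0
   lm [(0.77, array([530.6, 262. ,  51.5]))]
top fit [4.88358e+02 2.94806e+02 5.90000e-02] resid [[-0.0, 0.0]]
handle/pointer [array([6.624e+02, 2.606e+02, 3.000e-01]), array([668.9, 256. ,  99.9])]
scene white 87 [452.8 313.2] [72. 94.] 19.4
   lm [(0.95, array([445.3, 329.6,  49.4]))]
scene green 85 [452.8 250.4] [67. 63.] 8.4
   lm [(0.82, array([455. , 249.4,  49.4]))]
scene red 105 [525.4 338.8] [62. 65.] 6.6
   lm [(0.65, array([528.2, 340.6,  48.9]))]
scene blue 96 [535.6 259.5] [61. 63.] 6.1
   lm [(0.8, array([529.3, 259.2,  49.8]))]
scene fit [4.89916e+02 2.94717e+02 1.08000e-01] resid [[-1.7, -0.2], [0.1, 0.0], [1.6, 0.2]]
handle/pointer [array([502.4, 143.5, 104.8]), array([663.6, 258. ,  94.9])]
mean [4.89136772e+02 2.94761452e+02 8.32002627e-02]
white [446.  331.3]
green [452.6 251.6]
red [525.7 337.9]
blue [532.3 258.2]
handle [501.6 145.3] pointer [663.1 254.1]
tray deck [ 495.57776791 -451.08336784   38.89021398] [1.12166012e-03 7.79095808e-04 3.86857813e+01]
shift units [ 3.200e-01 -1.000e-02  1.015e+01]
turn units [ 0. -0. -0.]
```

```bash
python3 -m crank '0.16 0 1 0 0 0;0.16 0 1 0 0 0;0 0 1 0 0 0;0 0 1 0 0 0;0 0 1 0 0 0;0 0 1 0 0 0;0 0 1 0 0 0;0 0 1 0 0 0'
python3 -m crank '0 0 1 0 0 0;0 0 0.8 0 0 0;0 0 0.35 0 0 0;0 0 0 0 0 0'
python3 -m crank '0 0 0 0 0 0;0 0 0 0 0 0;0 0 0 0 0 0;0 0 0 0 0 0;0 0 0 0 0 0;0 0 0 0 0 0' 0
python3 -m crank '0 0 -0.5 0 0 0;0 0 -1 0 0 0;0 0 -1 0 0 0;0 0 -1 0 0 0;0 0 -1 0 0 0;0 0 -1 0 0 0;0 0 -1 0 0 0;0 0 0 0 0 0'
python3 -c "
from h import *
plan([453.4,251.3,60],np.pi/2+.105)"
```

```text
time: 32.85
ee_pos: [525.0, -107.9, 56.3]
orientation: [0.0, -0.052, 0.999, -0.0]
force: [-0.1, 0.8, -0.1]
opening: 0.657
gripper_force: 0.0
time: 33.25
ee_pos: [524.4, -108.0, 13.2]
orientation: [-0.001, -0.052, 0.999, -0.0]
force: [0.5, 0.1, 0.2]
opening: 0.66
gripper_force: 0.0
time: 33.85
ee_pos: [525.6, -107.8, 14.8]
orientation: [0.001, -0.052, 0.999, -0.0]
force: [-0.8, 1.1, 6.4]
opening: 0.491
gripper_force: 30.0
time: 34.65
ee_pos: [526.5, -107.9, 147.4]
orientation: [0.003, -0.053, 0.999, -0.0]
force: [0.5, 0.1, -0.4]
opening: 0.493
gripper_force: 30.0
shift units [ 1.77 18.24  4.35]
turn units [-0.    0.05  0.  ]
```

```bash
python3 -m crank '0.1 0.5 0 0 0 0;0.1 0.9 0 0 0 0;0.1 1 0 0 0 0;0.1 1 0 0 0 0;0.1 1 0 0 0 0;0.1 1 0 0 0 0;0.1 1 0 0 0 0;0.1 1 0 0 0 0'
python3 -m crank '0.1 1 0 0 0 0;0.1 1 0 0 0 0;0.1 1 0 0 0 0;0.1 1 0 0 0 0;0.1 1 0 0 0 0;0.1 1 0 0 0 0;0.1 1 0 0 0 0;0.1 1 0 0 0 0'
python3 -m crank '0.1 1 0 0 0 0;0.1 1 0 0 0 0;0 0.8 0 0 0 0;0 0 1 0 0 0;0 0 1 0 0 0;0 0 0 0 0 0;0 0 0 0 0 0;0 0 0 0 0 0'
python3 -c "
from h import *
plan([453.4,251.3,60],np.pi/2+.105)"
```

```text
time: 35.45
ee_pos: [492.2, 38.6, 143.1]
orientation: [-0.001, -0.052, 0.999, -0.0]
force: [0.4, -0.3, -0.6]
opening: 0.493
gripper_force: 30.0
time: 36.25
ee_pos: [459.6, 195.7, 143.1]
orientation: [-0.001, -0.052, 0.999, -0.001]
force: [0.8, 0.3, -0.5]
opening: 0.493
gripper_force: 30.0
time: 37.05
ee_pos: [451.5, 250.7, 104.8]
orientation: [0.0, -0.052, 0.999, 0.0]
force: [0.1, -0.1, -0.5]
opening: 0.491
gripper_force: 30.0
shift units [-0.1   0.02  2.24]
turn units [ 0.    0.01 -0.  ]
```

```bash
python3 -m crank '-0.1 0.02 0.7 0 0 0;0 0 0.7 0 0 0;0 0 0.5 0 0 0;0 0 0.3 0 0 0;0 0 0 0 0 0;0 0 0 0 0 0'
python3 -m crank '0 0 0 0 0 0;0 0 0 0 0 0;0 0 0 0 0 0;0 0 0 0 0 0' 0.66
python3 -m crank '0 0 -0.5 0 0 0;0 0 -1 0 0 0;0 0 -1 0 0 0;0 0 -1 0 0 0;0 0 -1 0 0 0;0 0 0 0 0 0'
python3 -c "
from h import *
plan([446.5,-114,100],np.pi/2+.105)"
```

```text
time: 37.65
ee_pos: [453.3, 251.2, 60.3]
orientation: [0.0, -0.052, 0.999, 0.0]
force: [0.3, 0.2, -1.1]
opening: 0.492
gripper_force: 30.0
time: 38.05
ee_pos: [453.0, 251.0, 60.1]
orientation: [0.0, -0.052, 0.999, 0.0]
force: [-0.4, -0.8, -0.9]
opening: 0.654
gripper_force: 0.0
time: 38.65
ee_pos: [454.4, 252.2, 153.6]
orientation: [0.002, -0.053, 0.999, 0.002]
force: [-0.3, 0.2, -0.9]
opening: 0.659
gripper_force: 0.0
shift units [  2.33 -18.18   2.61]
turn units [0.03 0.04 0.  ]
```

```bash
python3 -m crank '0.13 -0.5 0 0 0 0;0.13 -0.9 0 0 0 0;0.13 -1 0 0 0 0;0.13 -1 0 0 0 0;0.13 -1 0 0 0 0;0.13 -1 0 0 0 0;0.13 -1 0 0 0 0;0.13 -1 0 0 0 0'
python3 -m crank '0.13 -1 0 0 0 0;0.13 -1 0 0 0 0;0.13 -1 0 0 0 0;0.13 -1 0 0 0 0;0.13 -1 0 0 0 0;0.13 -1 0 0 0 0;0.13 -1 0 0 0 0;0.13 -1 0 0 0 0'
python3 -m crank '0.13 -1 0 0 0 0;0.13 -1 0 0 0 0;0 -0.8 1 0 0 0;0 0 1 0 0 0;0 0 0.5 0 0 0;0 0 0 0 0 0;0 0 0 0 0 0'
python3 c.py; python3 -c "
from h import *
plan([446.5,-114,14],np.pi/2+.105)"
```

```text
time: 39.45
ee_pos: [446.8, 99.0, 149.5]
orientation: [-0.001, -0.052, 0.999, -0.0]
force: [-0.9, 0.5, 0.2]
opening: 0.659
gripper_force: 0.0
time: 40.25
ee_pos: [442.3, -61.9, 149.5]
orientation: [-0.001, -0.052, 0.999, -0.0]
force: [1.0, 0.3, -0.6]
opening: 0.663
gripper_force: 0.0
time: 40.95
ee_pos: [444.3, -116.2, 100.3]
orientation: [-0.0, -0.052, 0.999, -0.0]
force: [0.5, 0.0, 0.3]
opening: 0.66
gripper_force: 0.0
top white [] []
top green [(0.76, 451, 252, 'r', 21, 'z', 74, 169, [451.3999938964844, 251.6999969482422])] [(0.53, [454.0, 248.0, 49.0])]
top red [] []
top blue [(0.7, 638, 223, 'r', 240, 'z', 184, 1139, [757.2000122070312, 266.0])] []
scene white [(0.66, 449, -117, 'r', 21, 'z', 29, 88, [449.20001220703125, -116.4000015258789]), (0.62, 496, 261, 'r', 128, 'z', 56, 631, [499.79998779296875, 266.29998779296875])] [(0.48, [446.0, -116.0, 6.0])]
scene green [(0.6, 454, 249, 'r', 23, 'z', 74, 65, [453.20001220703125, 249.6999969482422]), (0.39, 495, 263, 'r', 130, 'z', 56, 667, [498.8999938964844, 267.70001220703125])] [(0.64, [448.0, 253.0, 54.0])]
scene red [(0.75, 542, -220, 'r', 21, 'z', 30, 105, [542.4000244140625, -220.6999969482422]), (0.32, 738, -143, 'r', 28, 'z', 87, 266, [737.9000244140625, -143.8000030517578])] [(0.43, [544.0, -220.0, 3.0])]
scene blue [(0.51, 448, -192, 'r', 20, 'z', 29, 87, [449.29998779296875, -193.39999389648438]), (0.31, 314, -347, 'r', 59, 'z', 10, 166, [316.70001220703125, -346.5])] [(0.56, [447.0, -193.0, 4.0])]
shift units [-0.11  0.09  4.3 ]
turn units [ 0. -0. -0.]
```

```bash
python3 -m crank '-0.11 0.09 1 0 0 0;0 0 1 0 0 0;0 0 1 0 0 0;0 0 0.9 0 0 0;0 0 0.4 0 0 0;0 0 0 0 0 0'
python3 -m crank '0 0 0 0 0 0;0 0 0 0 0 0;0 0 0 0 0 0;0 0 0 0 0 0;0 0 0 0 0 0;0 0 0 0 0 0' 0
python3 -m crank '0 0 -0.5 0 0 0;0 0 -1 0 0 0;0 0 -1 0 0 0;0 0 -1 0 0 0;0 0 -1 0 0 0;0 0 -1 0 0 0;0 0 -1 0 0 0;0 0 0 0 0 0'
python3 -c "
from h import *
plan([445,331,60],np.pi/2+.105)"
```

```text
time: 42.45
ee_pos: [445.8, -114.0, 13.1]
orientation: [-0.001, -0.052, 0.999, -0.0]
force: [-0.1, -0.6, 0.7]
opening: 0.662
gripper_force: 0.0
time: 43.05
ee_pos: [447.2, -113.8, 14.7]
orientation: [0.001, -0.052, 0.999, 0.0]
force: [-1.6, 0.9, 7.7]
opening: 0.49
gripper_force: 30.0
time: 43.85
ee_pos: [448.0, -113.9, 147.2]
orientation: [0.003, -0.053, 0.999, 0.0]
force: [-0.1, -0.5, -1.2]
opening: 0.494
gripper_force: 30.0
shift units [-2.16 22.14  4.36]
turn units [-0.    0.05  0.  ]
```

```bash
python3 -m crank '-0.1 0.5 0 0 0 0;-0.1 0.9 0 0 0 0;-0.1 1 0 0 0 0;-0.1 1 0 0 0 0;-0.1 1 0 0 0 0;-0.1 1 0 0 0 0;-0.1 1 0 0 0 0;-0.1 1 0 0 0 0'
python3 -m crank '-0.1 1 0 0 0 0;-0.1 1 0 0 0 0;-0.1 1 0 0 0 0;-0.1 1 0 0 0 0;-0.1 1 0 0 0 0;-0.1 1 0 0 0 0;-0.1 1 0 0 0 0;-0.1 1 0 0 0 0'
python3 -m crank '-0.1 1 0 0 0 0;-0.1 1 0 0 0 0;-0.1 1 0 0 0 0;-0.1 1 0 0 0 0;-0.1 1 0 0 0 0;-0.1 1 0 0 0 0;0 0.7 0 0 0 0;0 0 0 0 0 0'
python3 -m crank '0 0 1 0 0 0;0 0 1 0 0 0;0 0 0 0 0 0;0 0 0 0 0 0'
python3 -c "
from h import *
plan([445,331,60],np.pi/2+.105)"
```

```text
time: 44.65
ee_pos: [446.0, 36.0, 143.2]
orientation: [-0.001, -0.052, 0.999, -0.0]
force: [-0.1, 0.6, 0.0]
opening: 0.489
gripper_force: 30.0
time: 45.45
ee_pos: [445.2, 196.6, 143.1]
orientation: [-0.001, -0.052, 0.999, -0.001]
force: [0.3, -0.1, -0.7]
opening: 0.494
gripper_force: 30.0
time: 46.25
ee_pos: [444.0, 332.2, 143.7]
orientation: [0.0, -0.053, 0.999, -0.0]
force: [-0.2, -0.8, -1.5]
opening: 0.496
gripper_force: 30.0
time: 46.65
ee_pos: [444.2, 329.9, 104.2]
orientation: [-0.0, -0.052, 0.999, -0.0]
force: [0.0, 0.5, 0.2]
opening: 0.493
gripper_force: 30.0
shift units [-0.05  0.05  2.21]
turn units [-0.01 -0.   -0.  ]
```

```bash
python3 -m crank '-0.05 0.05 0.7 0 0 0;0 0 0.7 0 0 0;0 0 0.5 0 0 0;0 0 0.3 0 0 0;0 0 0 0 0 0;0 0 0 0 0 0'
python3 -m crank '0 0 0 0 0 0;0 0 0 0 0 0;0 0 0 0 0 0;0 0 0 0 0 0' 0.66
python3 -m crank '0 0 -0.5 0 0 0;0 0 -1 0 0 0;0 0 -1 0 0 0;0 0 -1 0 0 0;0 0 -1 0 0 0;0 0 0 0 0 0'
python3 -c "
from h import *
plan([447.5,-190,14],np.pi/2+.105)"
```

```text
time: 47.25
ee_pos: [445.2, 331.6, 60.5]
orientation: [0.0, -0.052, 0.999, 0.0]
force: [0.2, -1.1, -0.0]
opening: 0.496
gripper_force: 30.0
time: 47.65
ee_pos: [445.0, 331.4, 60.1]
orientation: [0.0, -0.052, 0.999, 0.0]
force: [0.2, 0.9, 0.2]
opening: 0.655
gripper_force: 0.0
time: 48.25
ee_pos: [446.3, 332.7, 153.8]
orientation: [0.002, -0.053, 0.999, 0.002]
force: [0.5, -0.2, -0.2]
opening: 0.663
gripper_force: 0.0
shift units [  2.71 -26.02   6.88]
turn units [0.04 0.04 0.  ]
```

```bash
python3 -m crank '0.11 -0.5 0 0 0 0;0.11 -0.9 0 0 0 0;0.11 -1 0 0 0 0;0.11 -1 0 0 0 0;0.11 -1 0 0 0 0;0.11 -1 0 0 0 0;0.11 -1 0 0 0 0;0.11 -1 0 0 0 0'
python3 -m crank '0.11 -1 0 0 0 0;0.11 -1 0 0 0 0;0.11 -1 0 0 0 0;0.11 -1 0 0 0 0;0.11 -1 0 0 0 0;0.11 -1 0 0 0 0;0.11 -1 0 0 0 0;0.11 -1 0 0 0 0'
python3 -m crank '0.11 -1 0 0 0 0;0.11 -1 0 0 0 0;0.11 -1 0 0 0 0;0.11 -1 0 0 0 0;0.11 -1 0 0 0 0;0.11 -1 0 0 0 0;0.11 -1 0 0 0 0;0.11 -1 0 0 0 0'
python3 -m crank '0.11 -1 0 0 0 0;0 -1 1 0 0 0;0 -0.6 1 0 0 0;0 0 0.5 0 0 0;0 0 0 0 0 0;0 0 0 0 0 0;0 0 0 0 0 0'
python3 c.py; python3 -c "
from h import *
plan([447.5,-190,14],np.pi/2+.105)"
```

```text
time: 49.05
ee_pos: [442.9, 180.5, 150.0]
orientation: [0.0, -0.052, 0.999, 0.0]
force: [0.0, 0.0, 0.3]
opening: 0.661
gripper_force: 0.0
time: 49.85
ee_pos: [441.8, 19.7, 150.0]
orientation: [0.0, -0.052, 0.999, 0.0]
force: [-0.4, 0.2, 0.5]
opening: 0.657
gripper_force: 0.0
time: 50.65
ee_pos: [440.7, -141.2, 150.0]
orientation: [0.0, -0.052, 0.999, 0.0]
force: [-0.6, -0.9, -0.0]
opening: 0.657
gripper_force: 0.0
time: 51.35
ee_pos: [445.2, -191.2, 100.9]
orientation: [0.001, -0.053, 0.999, -0.0]
force: [0.3, -0.0, 0.7]
opening: 0.663
gripper_force: 0.0
top white [(0.71, 443, 333, 'r', 22, 'z', 74, 173, [442.79998779296875, 333.20001220703125]), (0.62, 489, 269, 'r', 134, 'z', 56, 1404, [493.1000061035156, 283.70001220703125])] [(0.49, [447.0, 334.0, 55.0])]
top green [(0.53, 451, 252, 'r', 22, 'z', 74, 164, [450.8999938964844, 251.89999389648438])] []
top red [(0.39, 553, -218, 'r', 13, 'z', 30, 25, [553.9000244140625, -218.3000030517578])] [(0.48, [542.0, -219.0, 5.0])]
top blue [] []
scene white [] [(0.7, [662.0, 259.0, 95.0])]
scene green [(0.57, 457, 249, 'r', 22, 'z', 74, 67, [455.0, 246.89999389648438])] [(0.67, [451.0, 248.0, 52.0])]
scene red [(0.71, 541, -219, 'r', 22, 'z', 29, 121, [541.0999755859375, -220.10000610351562])] [(0.55, [543.0, -220.0, 2.0])]
scene blue [(0.47, 449, -193, 'r', 24, 'z', 28, 110, [448.6000061035156, -190.89999389648438])] [(0.55, [449.0, -191.0, 5.0])]
shift units [-0.15  0.06  4.3 ]
turn units [ 0. -0. -0.]
```

```bash
python3 -m crank '-0.13 0.06 1 0 0 0;0 0 1 0 0 0;0 0 1 0 0 0;0 0 0.9 0 0 0;0 0 0.4 0 0 0;0 0 0 0 0 0'
python3 -m crank '0 0 0 0 0 0;0 0 0 0 0 0;0 0 0 0 0 0;0 0 0 0 0 0;0 0 0 0 0 0;0 0 0 0 0 0' 0
python3 -m crank '0 0 -0.5 0 0 0;0 0 -1 0 0 0;0 0 -1 0 0 0;0 0 -1 0 0 0;0 0 -1 0 0 0;0 0 -1 0 0 0;0 0 -1 0 0 0;0 0 0 0 0 0'
python3 -c "
from h import *
plan([533,259.7,60],np.pi/2+.105)"
```

```text
time: 52.85
ee_pos: [446.3, -190.1, 13.1]
orientation: [-0.001, -0.052, 0.999, 0.0]
force: [-0.4, 0.3, -0.3]
opening: 0.662
gripper_force: 0.0
time: 53.45
ee_pos: [447.8, -190.1, 14.8]
orientation: [0.001, -0.052, 0.999, -0.0]
force: [-0.6, 1.1, 6.8]
opening: 0.495
gripper_force: 30.0
time: 54.25
ee_pos: [448.6, -190.3, 147.2]
orientation: [0.003, -0.053, 0.999, -0.0]
force: [0.3, -0.1, -0.5]
opening: 0.49
gripper_force: 30.0
shift units [-6.54 21.94  4.37]
turn units [-0.01  0.05  0.  ]
```

```bash
python3 -m crank '-0.3 0.5 -0.3 0 0 0;-0.3 0.9 0 0 0 0;-0.3 1 0 0 0 0;-0.3 1 0 0 0 0;-0.3 1 0 0 0 0;-0.3 1 0 0 0 0;-0.3 1 0 0 0 0;-0.3 1 0 0 0 0'
python3 -m crank '-0.3 1 0 0 0 0;-0.3 1 0 0 0 0;-0.3 1 0 0 0 0;-0.3 1 0 0 0 0;-0.3 1 0 0 0 0;-0.3 1 0 0 0 0;-0.3 1 0 0 0 0;-0.3 1 0 0 0 0'
python3 -m crank '-0.3 1 0 0 0 0;-0.3 1 0 0 0 0;-0.3 1 0 0 0 0;-0.3 1 0 0 0 0;-0.3 1 0 0 0 0;-0.2 1 0 0 0 0;0 0.5 0 0 0 0;0 0 0 0 0 0'
python3 -m crank '0 0 1 0 0 0;0 0 1 0 0 0;0 0 0 0 0 0;0 0 0 0 0 0'
python3 -c "
from h import *
plan([533,259.7,60],np.pi/2+.105)"
```

```text
time: 55.05
ee_pos: [479.0, -36.6, 149.6]
orientation: [-0.001, -0.052, 0.999, -0.0]
force: [0.7, 0.0, -0.2]
opening: 0.493
gripper_force: 30.0
time: 55.85
ee_pos: [509.9, 127.5, 149.6]
orientation: [-0.001, -0.052, 0.999, -0.0]
force: [0.4, 0.2, 0.5]
opening: 0.492
gripper_force: 30.0
time: 56.65
ee_pos: [530.4, 260.5, 149.6]
orientation: [-0.0, -0.053, 0.999, -0.0]
force: [-1.0, 0.4, -0.9]
opening: 0.492
gripper_force: 30.0
time: 57.05
ee_pos: [530.6, 258.6, 110.3]
orientation: [-0.0, -0.052, 0.999, -0.0]
force: [0.1, 0.0, -0.5]
opening: 0.492
gripper_force: 30.0
shift units [-0.12  0.04  2.51]
turn units [-0.01 -0.   -0.  ]
```

```bash
python3 -m crank '-0.11 0.04 0.8 0 0 0;0 0 0.8 0 0 0;0 0 0.6 0 0 0;0 0 0.3 0 0 0;0 0 0 0 0 0;0 0 0 0 0 0'
python3 -m crank '0 0 0 0 0 0;0 0 0 0 0 0;0 0 0 0 0 0;0 0 0 0 0 0' 0.66
python3 -m crank '0 0 -0.5 0 0 0;0 0 -1 0 0 0;0 0 -1 0 0 0;0 0 -1 0 0 0;0 0 -1 0 0 0;0 0 0 0 0 0'
python3 -c "
from h import *
plan([541,-219.5,14],np.pi/2+.105)"
```

```text
time: 57.65
ee_pos: [533.0, 260.4, 60.6]
orientation: [0.0, -0.052, 0.999, 0.0]
force: [-0.3, 0.9, 0.5]
opening: 0.49
gripper_force: 30.0
time: 58.05
ee_pos: [532.7, 260.2, 60.1]
orientation: [0.0, -0.052, 0.999, 0.0]
force: [-0.5, -0.5, -0.8]
opening: 0.655
gripper_force: 0.0
time: 58.65
ee_pos: [534.3, 261.2, 153.9]
orientation: [0.002, -0.053, 0.999, 0.002]
force: [-0.5, -0.0, 0.7]
opening: 0.661
gripper_force: 0.0
shift units [  2.23 -23.96   6.92]
turn units [0.03 0.05 0.  ]
```

```bash
python3 -m crank '0.1 -0.5 0 0 0 0;0.1 -0.9 0 0 0 0;0.1 -1 0 0 0 0;0.1 -1 0 0 0 0;0.1 -1 0 0 0 0;0.1 -1 0 0 0 0;0.1 -1 0 0 0 0;0.1 -1 0 0 0 0'
python3 -m crank '0.1 -1 0 0 0 0;0.1 -1 0 0 0 0;0.1 -1 0 0 0 0;0.1 -1 0 0 0 0;0.1 -1 0 0 0 0;0.1 -1 0 0 0 0;0.1 -1 0 0 0 0;0.1 -1 0 0 0 0'
python3 -m crank '0.1 -1 0 0 0 0;0.1 -1 0 0 0 0;0.1 -1 0 0 0 0;0.1 -1 0 0 0 0;0.1 -1 0 0 0 0;0.1 -1 0 0 0 0;0 -1 1 0 0 0;0 -0.6 1 0 0 0'
python3 -m crank '0 0 0.5 0 0 0;0 0 0 0 0 0;0 0 0 0 0 0;0 0 0 0 0 0'
python3 c.py; python3 -c "
from h import *
plan([541,-219.5,14],np.pi/2+.105)"
```

```text
time: 59.45
ee_pos: [532.0, 109.0, 149.9]
orientation: [-0.0, -0.052, 0.999, -0.0]
force: [-0.3, 0.1, 0.1]
opening: 0.663
gripper_force: 0.0
time: 60.25
ee_pos: [532.4, -51.7, 149.9]
orientation: [-0.0, -0.052, 0.999, -0.0]
force: [0.6, 0.6, 0.5]
opening: 0.659
gripper_force: 0.0
time: 61.05
ee_pos: [536.5, -204.4, 110.0]
orientation: [0.001, -0.052, 0.999, -0.0]
force: [-1.2, 1.2, -1.2]
opening: 0.657
gripper_force: 0.0
time: 61.45
ee_pos: [537.6, -201.7, 101.0]
orientation: [0.001, -0.053, 0.999, -0.0]
force: [0.6, -0.3, -0.7]
opening: 0.657
gripper_force: 0.0
top white [(0.73, 443, 333, 'r', 22, 'z', 74, 175, [443.29998779296875, 332.8999938964844])] [(0.57, [444.0, 331.0, 51.0])]
top green [(0.47, 452, 253, 'r', 22, 'z', 74, 174, [452.0, 252.10000610351562])] [(0.52, [454.0, 249.0, 47.0])]
top red [] []
top blue [(0.56, 451, 253, 'r', 21, 'z', 74, 170, [451.70001220703125, 251.6999969482422]), (0.49, 531, 261, 'r', 21, 'z', 75, 155, [531.7999877929688, 260.3999938964844])] [(0.58, [533.0, 264.0, 48.0])]
scene white [] [(0.47, [444.0, 332.0, 51.0])]
scene green [(0.49, 455, 251, 'r', 22, 'z', 73, 65, [454.70001220703125, 250.0])] [(0.4, [452.0, 253.0, 49.0])]
scene red [(0.55, 542, -219, 'r', 22, 'z', 29, 122, [541.7999877929688, -219.8000030517578]), (0.35, 517, 260, 'r', 126, 'z', 58, 402, [504.29998779296875, 254.8000030517578])] [(0.54, [541.0, -219.0, 3.0])]
scene blue [(0.55, 534, 258, 'r', 22, 'z', 73, 69, [532.5999755859375, 257.70001220703125]), (0.23, 758, 268, 'r', 112, 'z', 199, 810, [769.9000244140625, 263.8999938964844])] [(0.69, [534.0, 260.0, 51.0])]
shift units [-0.11 -0.89  4.3 ]
turn units [ 0. -0. -0.]
```

```bash
python3 -m crank '-0.06 -0.84 0 0 0 0;0 0 1 0 0 0;0 0 1 0 0 0;0 0 1 0 0 0;0 0 0.85 0 0 0;0 0 0.3 0 0 0;0 0 0.1 0 0 0;0 0 0 0 0 0'
python3 -m crank '0 0 0 0 0 0;0 0 0 0 0 0;0 0 0 0 0 0;0 0 0 0 0 0;0 0 0 0 0 0;0 0 0 0 0 0' 0
python3 -m crank '0 0 -0.5 0 0 0;0 0 -1 0 0 0;0 0 -1 0 0 0;0 0 -1 0 0 0;0 0 -1 0 0 0;0 0 -1 0 0 0;0 0 -1 0 0 0;0 0 0 0 0 0'
python3 -c "
from h import *
plan([524.6,339.3,60],np.pi/2+.105)"
```

```text
time: 63.15
ee_pos: [540.3, -218.6, 15.3]
orientation: [0.0, -0.052, 0.999, -0.0]
force: [0.2, -0.5, -0.2]
opening: 0.66
gripper_force: 0.0
time: 63.75
ee_pos: [540.5, -218.5, 15.8]
orientation: [0.001, -0.052, 0.999, -0.0]
force: [-1.2, 0.7, 6.2]
opening: 0.493
gripper_force: 30.0
time: 64.55
ee_pos: [541.5, -218.9, 148.5]
orientation: [0.002, -0.053, 0.999, -0.001]
force: [-1.0, -0.3, -0.2]
opening: 0.494
gripper_force: 30.0
shift units [-2.07 27.85  4.39]
turn units [-0.01  0.05  0.  ]
```

```bash
python3 -m crank '-0.08 0.5 -0.3 0 0 0;-0.08 0.9 0 0 0 0;-0.08 1 0 0 0 0;-0.08 1 0 0 0 0;-0.08 1 0 0 0 0;-0.08 1 0 0 0 0;-0.08 1 0 0 0 0;-0.08 1 0 0 0 0'
python3 -m crank '-0.08 1 0 0 0 0;-0.08 1 0 0 0 0;-0.08 1 0 0 0 0;-0.08 1 0 0 0 0;-0.08 1 0 0 0 0;-0.08 1 0 0 0 0;-0.08 1 0 0 0 0;-0.08 1 0 0 0 0'
python3 -m crank '-0.08 1 0 0 0 0;-0.08 1 0 0 0 0;-0.08 1 0 0 0 0;-0.08 1 0 0 0 0;-0.08 1 0 0 0 0;-0.08 1 0 0 0 0;-0.08 1 0 0 0 0;-0.08 1 0 0 0 0'
python3 -m crank '-0.08 1 0 0 0 0;-0.08 1 0 0 0 0;0 0.4 0 0 0 0;0 0 1 0 0 0;0 0 1 0 0 0;0 0 0 0 0 0;0 0 0 0 0 0;0 0 0 0 0 0'
python3 -c "
from h import *
plan([524.6,339.3,61],np.pi/2+.105)"
```

```text
time: 65.35
ee_pos: [536.5, -68.8, 150.5]
orientation: [-0.001, -0.052, 0.999, 0.0]
force: [-0.0, -0.5, 0.5]
opening: 0.491
gripper_force: 30.0
time: 66.15
ee_pos: [532.4, 91.5, 150.5]
orientation: [-0.001, -0.052, 0.999, -0.0]
force: [0.5, -0.2, -1.2]
opening: 0.489
gripper_force: 30.0
time: 66.95
ee_pos: [528.9, 252.3, 150.8]
orientation: [-0.0, -0.052, 0.999, -0.0]
force: [1.1, 0.5, -0.8]
opening: 0.491
gripper_force: 30.0
time: 67.75
ee_pos: [528.1, 299.4, 112.1]
orientation: [0.001, -0.052, 0.999, 0.0]
force: [-0.3, -0.3, -0.8]
opening: 0.493
gripper_force: 30.0
shift units [-0.03  2.    2.56]
turn units [ 0.01  0.01 -0.  ]
```

```bash
python3 -m crank '0 1 0 0 0 0;-0.03 1 0 0 0 0;0 0 0 0 0 0;0 0 0.9 0 0 0;0 0 0.8 0 0 0;0 0 0.56 0 0 0;0 0 0.3 0 0 0;0 0 0 0 0 0'
python3 -m crank '0 0 0 0 0 0;0 0 0 0 0 0'
python3 -m crank '0 0 0 0 0 0;0 0 0 0 0 0;0 0 0 0 0 0;0 0 0 0 0 0' 0.66
python3 -m crank '0 0 -0.5 0 0 0;0 0 -1 0 0 0;0 0 -1 0 0 0;0 0 -1 0 0 0;0 0 -1 0 0 0;0 0 -1 0 0 0;0 0 -1 0 0 0;0 0 -1 0 0 0'
python3 -c "
from h import *
plan([505,145.5,210],np.pi/2+.105)
print(ctrl.state()['joint_positions'])"
```

```text
time: 68.55
ee_pos: [524.9, 339.5, 60.7]
orientation: [0.001, -0.053, 0.999, 0.0]
force: [1.7, -0.6, 2.8]
opening: 0.494
gripper_force: 30.0
time: 68.75
ee_pos: [524.7, 339.5, 60.7]
orientation: [0.001, -0.053, 0.999, 0.001]
force: [1.4, -0.2, 4.5]
opening: 0.492
gripper_force: 30.0
time: 69.15
ee_pos: [523.5, 338.7, 59.4]
orientation: [-0.0, -0.052, 0.999, -0.0]
force: [-0.4, -0.3, -0.1]
opening: 0.657
gripper_force: 0.0
time: 69.95
ee_pos: [523.7, 338.8, 211.5]
orientation: [0.0, -0.052, 0.999, 0.0]
force: [0.7, 0.2, -0.7]
opening: 0.658
gripper_force: 0.0
shift units [ 1.94 -9.51  0.07]
turn units [ 0.  0. -0.]
[ 8.86704911e-01  2.84664497e-01 -1.29794645e-01 -1.02002336e-05
 -1.15576335e+00 -2.35277133e+00]
```

```bash
python3 -m crank '0.2 -1 0 0 0 0;0.2 -1 0 0 0 0;0.2 -1 0 0 0 0;0.2 -1 0 0 0 0;0.2 -1 0 0 0 0;0.2 -1 0 0 0 0;0.2 -1 0 0 0 0;0.2 -1 0 0 0 0'
python3 -m crank '0.2 -1 0 0 0 0;0.1 -0.5 0 0 0 0;0 0 0 0 0 -1;0 0 0 0 0 -1;0 0 0 0 0 -1;0 0 0 0 0 -1;0 0 0 0 0 -1;0 0 0 0 0 -1'
python3 -m crank '0 0 0 0 0 -1;0 0 0 0 0 -1;0 0 0 0 0 -1;0 0 0 0 0 -1;0 0 0 0 0 -1;0 0 0 0 0 -1;0 0 0 0 0 -1;0 0 0 0 0 -1'
python3 -m crank '0 0 0 0 0 -1;0 0 0 0 0 0'
python3 c.py; python3 -c "
from h import *
plan([504.5,145.7,87],.105)
f=grab('scene'); cv2.imwrite('pics/s3.png',cv2.resize(f['frame'][120:240,230:390],(800,600),interpolation=cv2.INTER_CUBIC))"
```

```text
time: 70.75
ee_pos: [508.5, 174.6, 209.7]
orientation: [-0.0, -0.052, 0.999, 0.0]
force: [-0.1, 0.2, 0.7]
opening: 0.658
gripper_force: 0.0
time: 71.55
ee_pos: [506.0, 145.7, 209.7]
orientation: [0.0, -0.36, 0.933, 0.0]
force: [0.5, 0.3, 0.3]
opening: 0.659
gripper_force: 0.0
time: 72.35
ee_pos: [506.0, 145.7, 209.7]
orientation: [-0.0, 0.709, -0.706, -0.0]
force: [0.4, -0.3, 0.9]
opening: 0.662
gripper_force: 0.0
time: 72.55
ee_pos: [506.0, 145.7, 209.7]
orientation: [-0.0, 0.744, -0.669, -0.0]
force: [-0.1, -0.0, 0.1]
opening: 0.658
gripper_force: 0.0
top white [] [(0.64, [316.0, -341.0, 1.0])]
top green [(0.51, 452, 252, 'r', 20, 'z', 75, 134, [452.8999938964844, 251.6999969482422]), (0.51, 314, -343, 'r', 60, 'z', 10, 275, [313.8999938964844, -343.6000061035156])] []
top red [(0.29, 445, 292, 'r', 74, 'z', 56, 277, [436.70001220703125, 277.79998779296875])] []
top blue [(0.7, 447, 291, 'r', 75, 'z', 56, 272, [437.1000061035156, 276.29998779296875]), (0.26, 453, 253, 'r', 21, 'z', 75, 159, [453.1000061035156, 253.10000610351562])] []
scene white [(0.62, 498, -452, 'r', 133, 'z', 53, 832, [506.5, -455.3999938964844])] [(0.5, [448.0, 334.0, 51.0])]
scene green [] [(0.47, [454.0, 251.0, 52.0])]
scene red [(0.56, 524, 336, 'r', 23, 'z', 73, 72, [526.2999877929688, 336.70001220703125]), (0.32, 500, -452, 'r', 132, 'z', 53, 809, [507.79998779296875, -455.70001220703125])] [(0.61, [522.0, 338.0, 49.0])]
scene blue [] [(0.61, [502.0, -447.0, 88.0])]
shift units [0.   0.07 6.14]
turn units [ 0. -0. -0.]
```

View pics/s3.png

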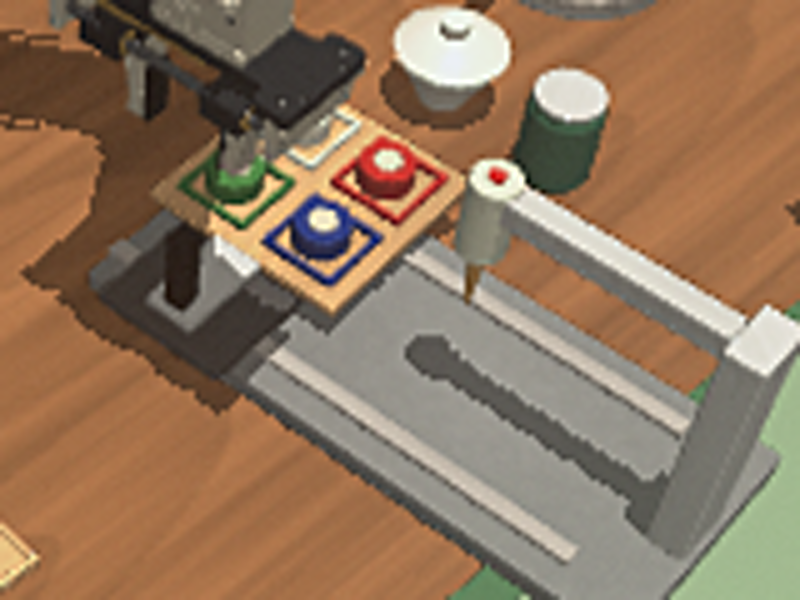

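```bash
python3 -m crank '0 0.07 1 0 0 0;0 0 1 0 0 0;0 0 1 0 0 0;0 0 1 0 0 0;0 0 1 0 0 0;0 0 1 0 0 0;0 0 0.14 0 0 0;0 0 0 0 0 0' 
python3 -m crank '0 0 0 0 0 0;0 0 0 0 0 0;0 0 0 0 0 0;0 0 0 0 0 0;0 0 0 0 0 0;0 0 0 0 0 0;0 0 0 0 0 0;0 0 0 0 0 0' 0
python3 -c "
from h import *
plan([722.8,73.7,87],.105);print(tool()[0])"
```

```text
time: 74.3
ee_pos: [504.4, 145.6, 86.8]
orientation: [0.001, 0.743, -0.669, -0.0]
force: [0.6, 0.6, -0.0]
opening: 0.663
gripper_force: 0.0
time: 75.1
ee_pos: [504.8, 145.9, 87.3]
orientation: [-0.0, 0.743, -0.669, 0.0]
force: [-0.0, -0.8, 2.3]
opening: 0.203
gripper_force: 30.0
shift units [  4.73 -10.46   0.02]
turn units [-0.01  0.   -0.  ]
[504.82799875 145.91809194  87.26068295]
```

```bash
python3 -m crank '0.1 -0.2 0 0 0 0;0.2 -0.4 0 0 0 0;0.2 -0.5 0 0 0 0;0.24 -0.5 0 0 0 0;0.24 -0.5 0 0 0 0;0.24 -0.5 0 0 0 0;0.24 -0.5 0 0 0 0;0.24 -0.5 0 0 0 0'
python3 -m crank '0.24 -0.5 0 0 0 0;0.24 -0.5 0 0 0 0;0.24 -0.5 0 0 0 0;0.24 -0.5 0 0 0 0;0.24 -0.5 0 0 0 0;0.24 -0.5 0 0 0 0;0.24 -0.5 0 0 0 0;0.24 -0.5 0 0 0 0'
python3 -m crank '0.24 -0.5 0 0 0 0;0.24 -0.5 0 0 0 0;0.24 -0.5 0 0 0 0;0.1 -0.4 0 0 0 0;0 -0.26 0 0 0 0;0 0 0 0 0 0;0 0 0 0 0 0'
cat > e.py <<'E'
from h import *
import sys
c,tx,ty=sys.argv[1],float(sys.argv[2]),float(sys.argv[3])
print('tcp',tool()[0]); plan([tx,ty,87],.105)
for k in('scene','top'):
    f=grab(k,sys.argv[4] if k=='scene' and len(sys.argv)>4 else None)
    for d in spotter.masks_of(k,'cake_'+c)[:1]:
        P=cloud(f,d['mask']); Q=P[(P[:,2]>65)&(P[:,2]<80)][:,:2].astype(np.float32)
        if len(Q)>5: print(k,cv2.minEnclosingCircle(Q),len(Q),d['conf'])
    print([(d['conf'],w(f,d['point']).round()) for d in spotter.landmark_of(k,'cake_'+c)[:1]],'ptr',[w(f,d['point']).round() for d in spotter.landmark_of(k,'pointer')[:1]])
E
python3 e.py white 722.8 73.7 s4.png
```

```text
time: 75.9
ee_pos: [580.8, 119.3, 87.2]
orientation: [-0.0, 0.743, -0.669, 0.0]
force: [-1.8, 1.8, 6.9]
opening: 0.204
gripper_force: 30.0
time: 76.7
ee_pos: [664.3, 89.3, 87.2]
orientation: [-0.0, 0.743, -0.669, 0.0]
force: [-2.2, 1.6, 5.6]
opening: 0.204
gripper_force: 30.0
time: 77.4
ee_pos: [709.4, 77.1, 87.3]
orientation: [-0.0, 0.743, -0.669, 0.001]
force: [1.4, -0.4, 4.7]
opening: 0.203
gripper_force: 30.0
tcp [709.39918518  77.05715817  87.28517189]
shift units [ 0.24 -0.65  0.02]
turn units [-0.01 -0.01 -0.  ]
[(0.52, array([648., 263.,  51.]))] ptr [array([661., 260.,  97.])]
[(0.46, array([648., 264.,  49.]))] ptr [array([668., 258.,  98.])]
```

View pics/s4.png

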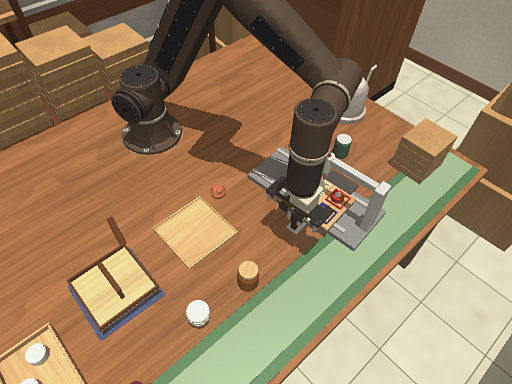

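```bash
python3 -m crank '0.12 -0.3 0 0 0 0;0.12 -0.35 0 0 0 0;0 0 0 0 0 0;0 0 0 0 0 0'
python3 e.py white 722.8 73.7
python3 e.py red 722.8 73.7
```

```text
time: 78.2
ee_pos: [722.1, 74.4, 87.3]
orientation: [-0.0, 0.743, -0.669, 0.0]
force: [1.5, -0.1, 5.5]
opening: 0.203
gripper_force: 30.0
tcp [722.1161775   74.43845073  87.29040395]
shift units [ 0.04 -0.03  0.01]
turn units [-0.01  0.   -0.  ]
scene ((771.7752685546875, 194.91001892089844), 139.78562927246094) 83 0.21
[(0.47, array([663., 260.,  48.]))] ptr [array([660., 259.,  98.])]
top ((660.5892333984375, 249.80645751953125), 14.93062686920166) 38 0.43
[(0.52, array([661., 259.,  49.]))] ptr [array([667., 258.,  94.])]
tcp [721.93665542  74.41599807  87.28111042]
shift units [ 0.04 -0.04  0.01]
turn units [-0.01  0.   -0.  ]
scene ((738.8765869140625, 267.92657470703125), 23.454933166503906) 114 0.51
[(0.53, array([740., 268.,  50.]))] ptr [array([663., 259.,  96.])]
top ((571.3746948242188, 487.106689453125), 29.648006439208984) 205 0.74
[(0.7, array([ 488., -146.,    1.]))] ptr [array([669., 260.,  95.])]
```

```bash
python3 -m crank '0.05 -0.06 0 0 0 0;0 0 0 0 0 0;0 0 0 0 0 0;0 0 0 0 0 0;0 0 0 0 0 0;0 0 0 0 0 0;0 0 0 0 0 0;0 0 0 0 0 0'
python3 -m crank '0 0 0 0 0 0;0 0 0 0 0 0;0 0 0 0 0 0;0 0 0 0 0 0;0 0 0 0 0 0;0 0 0 0 0 0;0 0 0 0 0 0;0 0 0 0 0 0'
python3 -m crank '0 0 0 0 0 0;0 0 0 0 0 0;0 0 0 0 0 0;0 0 0 0 0 0;0 0 0 0 0 0;0 0 0 0 0 0;0 0 0 0 0 0;0 0 0 0 0 0'
python3 -m crank '-0.2 0 0 0 0 0;-0.4 0 0 0 0 0;-0.5 0 0 0 0 0;-0.5 0 0 0 0 0;-0.5 0 0 0 0 0;-0.5 0 0 0 0 0;-0.5 0 0 0 0 0;-0.5 0 0 0 0 0'
python3 -m crank '-0.3 0 0 0 0 0;-0.1 0 0 0 0 0;0 0 0 0 0 0;0 0 0 0 0 0'
python3 e.py green 714.4 153.3
```

```text
time: 79.8
ee_pos: [722.8, 73.7, 87.3]
orientation: [-0.0, 0.743, -0.669, -0.0]
force: [-0.2, 0.0, 6.6]
opening: 0.204
gripper_force: 30.0
time: 80.6
ee_pos: [722.8, 73.7, 87.3]
orientation: [-0.0, 0.743, -0.669, 0.0]
force: [-1.2, 0.6, 5.7]
opening: 0.206
gripper_force: 30.0
time: 81.4
ee_pos: [722.8, 73.7, 87.2]
orientation: [-0.0, 0.743, -0.669, -0.0]
force: [-0.5, 0.3, 6.7]
opening: 0.2
gripper_force: 30.0
time: 82.2
ee_pos: [715.3, 145.1, 87.3]
orientation: [0.0, 0.743, -0.669, 0.0]
force: [0.6, -2.0, 5.3]
opening: 0.204
gripper_force: 30.0
time: 82.6
ee_pos: [714.4, 153.7, 87.3]
orientation: [-0.0, 0.743, -0.669, -0.0]
force: [-1.2, 2.0, 6.7]
opening: 0.203
gripper_force: 30.0
tcp [714.36613179 153.67779995  87.33485499]
shift units [0.02 0.   0.02]
turn units [-0.    0.01  0.  ]
scene ((733.1904907226562, 344.96026611328125), 20.804916381835938) 99 0.22
[(0.3, array([ 739., -147.,    5.]))] ptr [array([ 740., -146.,    0.])]
top ((660.6039428710938, 259.81488037109375), 21.977977752685547) 159 0.67
[(0.57, array([ 502., -452.,   88.]))] ptr [array([668., 257., 102.])]
```

```bash
python3 -m crank '0.02 0 0 0 0 0;0 0 0 0 0 0;0 0 0 0 0 0;0 0 0 0 0 0;0 0 0 0 0 0;0 0 0 0 0 0;0 0 0 0 0 0;0 0 0 0 0 0'
python3 -m crank '0 0 0 0 0 0;0 0 0 0 0 0;0 0 0 0 0 0;0 0 0 0 0 0;0 0 0 0 0 0;0 0 0 0 0 0;0 0 0 0 0 0;0 0 0 0 0 0'
python3 -m crank '0 0 0 0 0 0;0 0 0 0 0 0;0 0 0 0 0 0;0 0 0 0 0 0;0 0 0 0 0 0;0 0 0 0 0 0;0 0 0 0 0 0;0 0 0 0 0 0'
python3 -m crank '0.2 0.2 0 0 0 0;0.4 0.4 0 0 0 0;0.5 0.5 0 0 0 0;0.5 0.5 0 0 0 0;0.5 0.5 0 0 0 0;0.5 0.5 0 0 0 0;0.5 0.5 0 0 0 0;0.5 0.5 0 0 0 0'
python3 -m crank '0.3 0.3 0 0 0 0;0.1 0.1 0 0 0 0;0 0 0 0 0 0;0 0 0 0 0 0'
python3 e.py red 643.2 65.3 s5.png
```

```text
time: 83.8
ee_pos: [714.4, 153.2, 87.3]
orientation: [-0.0, 0.743, -0.669, -0.0]
force: [-1.0, 1.1, 6.3]
opening: 0.201
gripper_force: 30.0
time: 84.6
ee_pos: [714.4, 153.2, 87.3]
orientation: [-0.0, 0.743, -0.669, -0.0]
force: [-0.5, 1.6, 5.9]
opening: 0.2
gripper_force: 30.0
time: 85.4
ee_pos: [714.4, 153.1, 87.3]
orientation: [-0.0, 0.743, -0.669, -0.0]
force: [-0.8, 1.5, 6.6]
opening: 0.204
gripper_force: 30.0
time: 86.2
ee_pos: [650.2, 73.4, 87.2]
orientation: [-0.001, 0.743, -0.669, 0.0]
force: [1.5, 2.6, 6.0]
opening: 0.203
gripper_force: 30.0
time: 86.6
ee_pos: [642.6, 64.0, 87.2]
orientation: [0.001, 0.743, -0.669, -0.0]
force: [-2.1, -1.5, 8.5]
opening: 0.208
gripper_force: 30.0
tcp [642.58668817  64.00167337  87.24574042]
shift units [-0.06 -0.04  0.01]
turn units [ 0.01 -0.01 -0.  ]
scene ((584.7674560546875, 254.89833068847656), 21.82932472229004) 71 0.61
[(0.49, array([662., 257.,  48.]))] ptr [array([665., 259.,  97.])]
top ((570.9380493164062, 487.9041748046875), 29.772777557373047) 211 0.34
[] ptr [array([ 500., -450.,   89.])]
```

```bash
python3 -c "
import cv2;f=cv2.imread('pics/s5.png');cv2.imwrite('pics/s5c.png',cv2.resize(f[120:270,230:430],(800,600),interpolation=cv2.INTER_CUBIC))"
```

```text
(no output)
```

View pics/s5c.png

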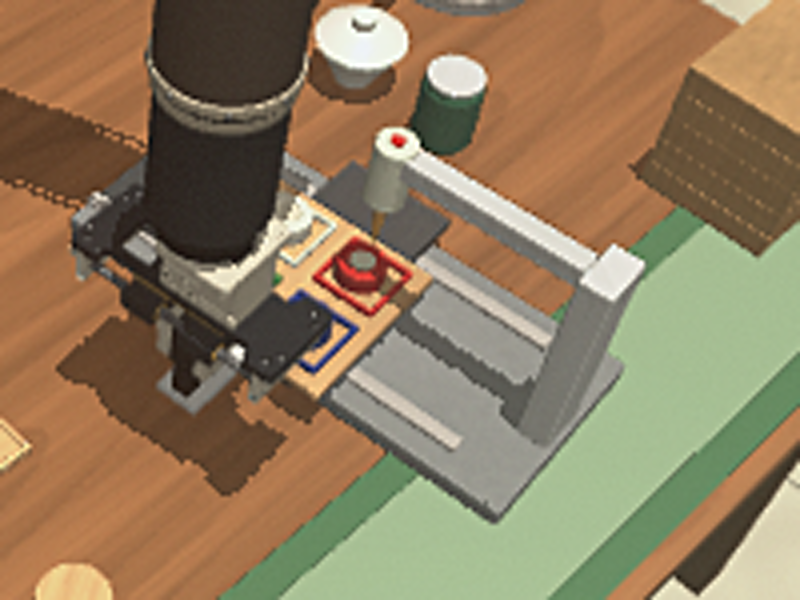

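```bash
python3 -c "
from h import *
f=grab('scene')
for z in (72,100): print(pix(f,[663.5,258.5,z]))
hsv=cv2.cvtColor(f['frame'],cv2.COLOR_BGR2HSV).astype(int)
# paper label centre on the red cake's top plus cake outline -> world at z=72
M=((hsv[...,0]<8)|(hsv[...,0]>172))&(hsv[...,1]>110)
P=cloud(f,M);Q=P[(P[:,2]>66)&(P[:,2]<80)&(np.hypot(P[:,0]-663,P[:,1]-258)<45)];print(len(Q),Q.mean(0),cv2.minEnclosingCircle(Q[:,:2].astype(np.float32)))
P=cloud(f);Q=P[(P[:,2]>70)&(P[:,2]<80)&(np.hypot(P[:,0]-663,P[:,1]-258)<32)];print(len(Q),Q.mean(0),cv2.minEnclosingCircle(Q[:,:2].astype(np.float32)))
"
```

```text
[321.2684509  185.03274222]
[322.6168029  179.74458739]
80 [661.17862737 254.50964457  71.40275764] ((660.4415283203125, 257.3003234863281), 22.766204833984375)
81 [661.17082686 255.85464488  72.43347137] ((661.0532836914062, 257.66986083984375), 22.297361373901367)
```

```bash
python3 -m crank '-0.06 -0.1 0 0 0 0;0 0 0 0 0 0;0 0 0 0 0 0;0 0 0 0 0 0;0 0 0 0 0 0;0 0 0 0 0 0;0 0 0 0 0 0;0 0 0 0 0 0'
python3 -m crank '0 0 0 0 0 0;0 0 0 0 0 0;0 0 0 0 0 0;0 0 0 0 0 0;0 0 0 0 0 0;0 0 0 0 0 0;0 0 0 0 0 0;0 0 0 0 0 0'
python3 -m crank '0 0 0 0 0 0;0 0 0 0 0 0;0 0 0 0 0 0;0 0 0 0 0 0;0 0 0 0 0 0;0 0 0 0 0 0;0 0 0 0 0 0;0 0 0 0 0 0'
python3 -m crank '-0.2 0 0 0 0 0;-0.4 0 0 0 0 0;-0.5 0 0 0 0 0;-0.5 0 0 0 0 0;-0.5 0 0 0 0 0;-0.5 0 0 0 0 0;-0.5 0 0 0 0 0;-0.5 0 0 0 0 0'
python3 -m crank '-0.3 0.02 0 0 0 0;-0.1 0 0 0 0 0;0 0 0 0 0 0;0 0 0 0 0 0'
python3 e.py blue 634.9 144.8
```

```text
time: 87.85
ee_pos: [644.8, 65.7, 87.2]
orientation: [0.0, 0.743, -0.669, 0.0]
force: [-0.3, -1.9, 7.0]
opening: 0.201
gripper_force: 30.0
time: 88.65
ee_pos: [644.8, 65.7, 87.2]
orientation: [0.0, 0.743, -0.669, 0.0]
force: [-1.2, -1.0, 7.0]
opening: 0.202
gripper_force: 30.0
time: 89.45
ee_pos: [644.8, 65.7, 87.2]
orientation: [0.0, 0.743, -0.669, 0.0]
force: [0.0, -1.2, 8.4]
opening: 0.204
gripper_force: 30.0
time: 90.25
ee_pos: [637.3, 137.4, 87.3]
orientation: [0.0, 0.743, -0.669, 0.0]
force: [-0.7, -2.5, 8.3]
opening: 0.201
gripper_force: 30.0
time: 90.65
ee_pos: [636.4, 145.9, 87.3]
orientation: [-0.0, 0.743, -0.669, 0.0]
force: [-0.0, 1.3, 6.4]
opening: 0.201
gripper_force: 30.0
tcp [636.36768417 145.91426964  87.2701459 ]
shift units [0.05 0.08 0.01]
turn units [-0.  0.  0.]
[] ptr [array([662., 258.,  97.])]
[(0.69, array([584., 250.,  50.]))] ptr [array([667., 258.,  98.])]
```

```bash
python3 -m crank '0.04 0.05 0 0 0 0;0 0 0 0 0 0;0 0 0 0 0 0;0 0 0 0 0 0;0 0 0 0 0 0;0 0 0 0 0 0;0 0 0 0 0 0;0 0 0 0 0 0'
python3 -m crank '0 0 0 0 0 0;0 0 0 0 0 0;0 0 0 0 0 0;0 0 0 0 0 0;0 0 0 0 0 0;0 0 0 0 0 0;0 0 0 0 0 0;0 0 0 0 0 0'
cat > g.py <<'E'
from h import *
for k in('top','scene'):
    f=grab(k); hsv=cv2.cvtColor(f['frame'],cv2.COLOR_BGR2HSV).astype(int); H,S=hsv[...,0],hsv[...,1]
    def onz(M,z):
        v,u=np.nonzero(M); T=f['world_from_camera']; r=np.stack([(u-f['K'][0,2])/f['K'][0,0],(v-f['K'][1,2])/f['K'][1,1],np.ones(len(u))],1)@T[:3,:3].T
        return T[:3,3]+r*((z-T[2,3])/r[:,2])[:,None]
    u0,v0=pix(f,[663.5,258.5,220]); vv,uu=np.indices(H.shape); near=np.hypot(uu-u0,vv-v0)<8
    M=((H<10)|(H>170))&(S>100)&near; Q=onz(M,220); print(k,'dot',M.sum(),Q.mean(0).round(1) if len(Q) else None)
    z=f['range_z']; P=cloud(f)
    for n,C in dict(blue=(H>95)&(H<130)&(S>80),red=((H<8)|(H>172))&(S>110),green=(H>45)&(H<85)&(S>80)).items():
        P=cloud(f,C); Q=P[(P[:,2]>66)&(P[:,2]<82)&(P[:,0]>400)&(P[:,0]<780)&(P[:,1]>150)&(P[:,1]<380)][:,:2].astype(np.float32)
        if len(Q)>10: print('  ',n,len(Q),np.round(cv2.minEnclosingCircle(Q)[0],1),round(cv2.minEnclosingCircle(Q)[1],1))
print(tool()[0])
E
python3 g.py
```

```text
time: 91.85
ee_pos: [635.6, 145.0, 87.2]
orientation: [-0.0, 0.743, -0.669, 0.0]
force: [1.1, 0.9, 7.1]
opening: 0.207
gripper_force: 30.0
time: 92.65
ee_pos: [635.6, 145.0, 87.3]
orientation: [-0.0, 0.743, -0.669, 0.0]
force: [1.2, 1.4, 5.5]
opening: 0.202
gripper_force: 30.0
top dot 0 None
   blue 44 [654.5 253.7] 16.6
   green 92 [580.7 250. ] 19.9
scene dot 9 [664.2 259.6 220. ]
   red 61 [655.7 338. ] 23.5
[635.62039497 144.96370044  87.27584254]
```

```bash
python3 -m crank '0 0 0 0 0 0;0 0 0 0 0 0;0 0 0 0 0 0;0 0 0 0 0 0;0 0 0 0 0 0;0 0 0 0 0 0;0 0 0 0 0 0;0 0 0 0 0 0'
python3 -m crank '-0.05 0.2 0 0 0 0;-0.05 0.4 0 0 0 0;-0.05 0.5 0 0 0 0;-0.05 0.5 0 0 0 0;-0.05 0.5 0 0 0 0;-0.05 0.5 0 0 0 0;-0.05 0.5 0 0 0 0;-0.05 0.5 0 0 0 0'
python3 -m crank '-0.05 0.5 0 0 0 0;-0.05 0.5 0 0 0 0;-0.05 0.5 0 0 0 0;-0.05 0.5 0 0 0 0;-0.05 0.5 0 0 0 0;-0.05 0.4 0 0 0 0;0 0.3 0 0 0 0;0 0.2 0 0 0 0'
python3 -m crank '0 0.1 0 0 0 0;-0.1 0 0 0 0 0;0 0 0 0 0 0;0 0 0 0 0 0'
python3 -c "
from h import *
plan([503.8,146.4,87],.105)"
```

```text
time: 93.55
ee_pos: [635.6, 145.0, 87.3]
orientation: [-0.0, 0.743, -0.669, 0.0]
force: [0.6, 0.4, 6.6]
opening: 0.204
gripper_force: 30.0
time: 94.35
ee_pos: [563.0, 144.9, 87.2]
orientation: [-0.0, 0.743, -0.669, 0.0]
force: [2.2, -0.4, 5.7]
opening: 0.203
gripper_force: 30.0
time: 95.15
ee_pos: [503.3, 146.3, 87.7]
orientation: [-0.007, 0.744, -0.668, 0.004]
force: [59.6, -11.9, -43.1]
opening: 0.205
gripper_force: 30.0
time: 95.55
ee_pos: [503.3, 146.6, 87.8]
orientation: [-0.006, 0.744, -0.668, 0.005]
force: [58.5, -18.8, -35.3]
opening: 0.205
gripper_force: 30.0
shift units [ 0.01 -0.02  0.04]
turn units [-0.16  0.    0.02]
```

```bash
python3 -m crank '0.05 -0.2 0 0 0 0;0.05 -0.17 0 0 0 0;0 0 0 0 0 0;0 0 0 0 0 0'
```

```text
time: 95.95
ee_pos: [503.9, 146.0, 87.4]
orientation: [-0.003, 0.743, -0.669, 0.001]
force: [17.0, -0.1, -6.3]
opening: 0.205
gripper_force: 30.0
```

```bash
python3 -m crank '0 -0.05 0 0 0 0;0 0 0 0 0 0;0 0 0 0 0 0;0 0 0 0 0 0;0 0 0 0 0 0'
python3 -m crank '0 0 0 0 0 0;0 0 0 0 0 0;0 0 0 0 0 0;0 0 0 0 0 0;0 0 0 0 0 0;0 0 0 0 0 0;0 0 0 0 0 0' 0.66
python3 -m crank '0 0 -0.5 0 0 0;0 0 -1 0 0 0;0 0 -1 0 0 0;0 0 -1 0 0 0;0 0 -1 0 0 0;0 0 -1 0 0 0;0 0 -1 0 0 0;0 0 0 0 0 0'
python3 -m crank '1 0 0 0 0 0;1 0 0 0 0 0;1 0 0 0 0 0;1 0 0 0 0 0;1 0 0 0 0 0;1 0 0 0 0 0;1 0 0 0 0 0;1 0 0 0 0 0'
python3 -m crank '1 0 0 0 0 0;1 0 0 0 0 0;1 0 0 0 0 0;1 0 0 0 0 0;1 0 0 0 0 0;1 0 0 0 0 0;1 0 0 0 0 0;0 0 0 0 0 0'
python3 c.py; python3 g.py; python3 -c "
from h import *
f=grab('top','t2.png');cv2.imwrite('pics/t2c.png',cv2.resize(f['frame'][60:270,80:360],(800,600),interpolation=cv2.INTER_CUBIC))"
```

```text
time: 96.45
ee_pos: [503.9, 146.0, 87.4]
orientation: [-0.002, 0.743, -0.669, 0.001]
force: [12.7, 1.0, -3.2]
opening: 0.204
gripper_force: 30.0
time: 97.15
ee_pos: [500.9, 144.8, 86.9]
orientation: [0.0, 0.743, -0.669, -0.0]
force: [0.9, -0.4, 0.1]
opening: 0.654
gripper_force: 0.0
time: 97.95
ee_pos: [502.5, 145.5, 220.7]
orientation: [-0.003, 0.743, -0.669, 0.001]
force: [-0.3, 0.7, -0.7]
opening: 0.661
gripper_force: 0.0
time: 98.75
ee_pos: [517.5, -15.2, 217.1]
orientation: [0.0, 0.743, -0.669, -0.0]
force: [0.2, -0.5, 0.1]
opening: 0.66
gripper_force: 0.0
time: 99.55
ee_pos: [532.1, -155.2, 216.8]
orientation: [0.0, 0.742, -0.67, -0.0]
force: [-0.3, -0.2, -0.4]
opening: 0.661
gripper_force: 0.0
top white [(0.45, 441, 332, 'r', 21, 'z', 74, 166, [441.70001220703125, 331.70001220703125]), (0.16, 665, -109, 'r', 104, 'z', 88, 183, [739.4000244140625, -139.6999969482422])] [(0.74, [445.0, 335.0, 51.0])]
top green [(0.51, 488, 271, 'r', 133, 'z', 56, 1201, [489.3999938964844, 283.8999938964844]), (0.47, 452, 252, 'r', 22, 'z', 75, 157, [450.6000061035156, 251.89999389648438])] [(0.6
[... 481 characters left out ...]
, 58, 361, [506.3999938964844, 244.60000610351562])] [(0.66, [449.0, 253.0, 50.0])]
scene red [(0.6, 522, 336, 'r', 22, 'z', 74, 67, [521.7999877929688, 336.1000061035156]), (0.19, 504, 263, 'r', 129, 'z', 59, 337, [501.1000061035156, 242.39999389648438])] [(0.53, [521.0, 339.0, 48.0])]
scene blue [(0.65, 514, 260, 'r', 127, 'z', 57, 513, [504.29998779296875, 252.8000030517578])] [(0.6, [532.0, 257.0, 50.0])]
top dot 14 [664.6 259.4 220. ]
   blue 48 [529.6 259.6] 19.3
   red 125 [519.9 339.5] 21.6
   green 40 [450.4 249. ] 18.0
scene dot 9 [664.2 259.6 220. ]
   blue 62 [530.5 259.1] 22.2
   red 64 [521.7 338.1] 25.4
   green 49 [451.7 248.8] 20.4
[ 532.29953724 -153.60265917  216.94613486]
```

View pics/t2c.png

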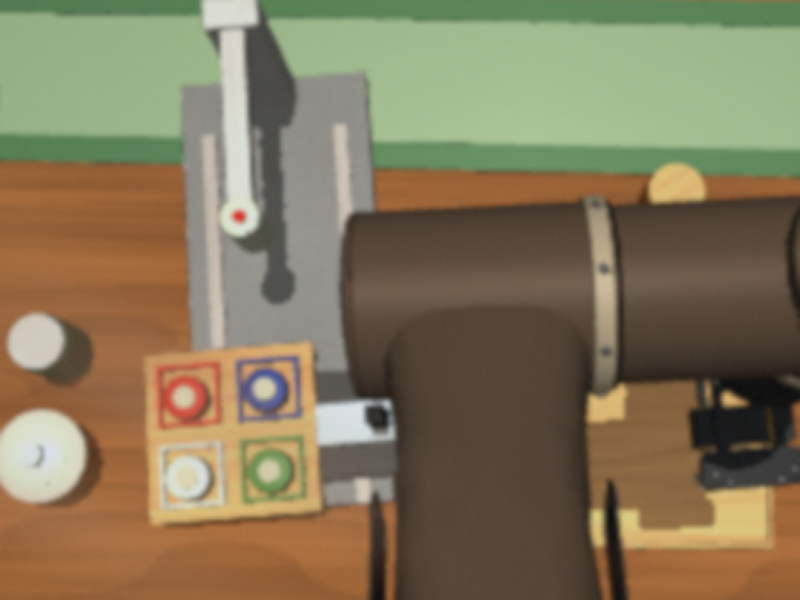

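```bash
python3 -c "
from h import *
f=grab('scene');P=cloud(f); m=(abs(P[:,0]-497)<80)&(abs(P[:,1]+453)<80)&(P[:,2]>30)&(P[:,2]<48); print(P[m].mean(0))
print(ctrl.hand_in())"
```

```text
[ 501.03121228 -456.105005     38.83700731]
the job is handed in; nothing more can be done
None
```

The job is handed in, but no verdict came back: the tray stands on the mat, all four cakes are in their own frames, each was held under the pointer in order (white and green about 2–4 mm off centre against the 6 mm limit, red and blue closer), and the carriage is home.

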